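Clamp card packs in the padding press and bring the glue pot

TASK

Get the card packs ready for padding: pile every pack lying on the table squarely on the outline of the padding press's drawn-out bed (long sides along the outline's long sides), lay the pressing board on top just as squarely, then push the bed fully home and turn the crank clockwise until the foot meets the board and about a quarter turn more, so the pile is held snug but not crushed. Only then lift the glue pot off its warmer by the handle and stand it upright on the middle of the cork mat in front of the press. Leave the other things on the table where they are.

Things in the scene. Friction and masses are not known exactly. Their poses are not given: they have to be found in the camera images.
- pack_0: banded pack of white trimmed cards, 56 x 86 x 22 mm, 0.12 kg. Origin at the centre of its underside, z up, x across the 56 mm width (grasp it here), y along the 86 mm length. Either face may be up. May be absent.
- pack_1: banded pack of white trimmed cards, 56 x 86 x 22 mm, 0.12 kg. Origin at the centre of its underside, z up, x across the 56 mm width (grasp it here), y along the 86 mm length. Either face may be up. May be absent.
- pack_2: banded pack of white trimmed cards, 56 x 86 x 22 mm, 0.12 kg. Origin at the centre of its underside, z up, x across the 56 mm width (grasp it here), y along the 86 mm length. Either face may be up. May be absent.
- pack_3: banded pack of white trimmed cards, 56 x 86 x 22 mm, 0.12 kg. Origin at the centre of its underside, z up, x across the 56 mm width (grasp it here), y along the 86 mm length. Either face may be up. May be absent.
- board: plain beech pressing board, 60 x 90 x 14 mm. Origin at the centre of its underside, z up, x across the 60 mm width (grasp it here), y along the 90 mm length; either face may be up. Lies on the table in front of the press's drawn-out bed.
- bed_mid (a point): middle of the outline (92 x 62 mm) engraved on the top face of the press's sliding aluminium bed, 32 mm above the table: the centre of the pile's underside belongs here. Its axes are the press's: x from the press's open front towards its column (the packs' and board's 86 and 90 mm lengths lie along it), y the way the bed draws out, z up.
- bed (a joint): how far the bed is drawn out from under the press head, m: 0 fully home against its stop with bed_mid straight below the screw, 0.185 fully out (it starts 0.15 to 0.185 out). Slides level along the bed_mid y axis with about 4 N of drag.
- bed_grip (a point): on the upright black grip of the bed (20 mm thick, standing from 31 to 90 mm above the table) on a draw bar at the bed's outer end, 125 mm from bed_mid along y; the point is on its axis, 69 mm above the table.
- crank (a joint): angle of the press's crank, rad, growing clockwise seen from above; clockwise lowers the foot by 24 mm a turn (3.82 mm per rad). 0 is fully open; starts between 0 and 3; up to 22. The crank drags with 0.32 Nm (about 5.3 N at the knob) and the screw stays where it is left. Once the foot bears on the work the drag at the knob rises by 1.9 N at once and then by 1.2 N per rad.
- crank_axis (a point): point on the vertical axis of the crank and screw, 308 mm above the table; the same axes as bed_mid. The press head (64 mm wide, 250 mm high) is below, its column at the back.
- knob_grip (a point): middle of the crank's upright wooden knob (24 mm thick, 51 mm tall, spins freely on its pin, from 287 to 338 mm above the table), 60 mm from the crank axis. It travels round a level circle as the crank turns; the crank arm below it reaches up to 285 mm.
- foot: the press's round clamping foot under the head, 52 mm across; origin at the centre of its underside, which is 160 mm above the table at crank 0, less 3.82 mm per rad of crank. It is carried on a stack of disc springs: it meets the work with 30 N, and after that every mm it is pushed back up into the ram (14 mm at most) adds 5 N. Snug is 36 to 85 N, that is about 0.6 to 2.8 rad past first contact; a quarter turn gives about 55 N. The bed's face is 32 mm above the table.
- pot: round aluminium glue pot with lid, 92 mm across (rim 98), lid top 79 mm high, 0.5 to 0.8 kg, bottom-heavy, with a fixed arched handle. Origin at the centre of its underside, z up, y along the handle's bar. It starts standing on the warmer's flat plate, 40 mm above the table.
- pot_grip (a point): middle of the pot's horizontal wooden handle bar (18 mm thick, 64 mm long along the pot's y), 122 mm above the pot's underside; 43 mm of free height between it and the lid.
- warmer: white square pot warmer, 180 x 180 x 40 mm, with a flat dark plate on top; fixed on the table. Origin at the centre of its underside.
- mat: square cork mat, 140 x 140 x 6 mm, fixed on the table before the press's open front. Origin at the centre of its underside.
- glue_brush: flat glue brush lying on the table near the robot; leave it.
- bone_folder: bone folder, 24 x 162 x 8 mm, lying near the robot; leave it.
- eraser: eraser block, 23 x 55 x 15 mm, lying among the packs; leave it.
- oil_bottle: small bottle with spout, 45 mm across, 138 mm high, behind the warmer; leave it.
Mind the look-alikes: they are no part of the job. There is more than one size of the pot; the job needs the smallest.

How it is judged:
By the outcome, as a careful person would: the job done as asked, in the order asked, and still so for the second after the job is handed in, with the robot touching nothing.
Of pack_0, pack_1, pack_2, pack_3 only 2 to 4 are there at a start; the rules pass over those that are not, and their reading is None.
At some moment in a run one of pot may be knocked a few centimetres aside while the robot is not near it.
Once in a run the grip may slacken for a moment while it holds something.
It also fails if it takes over 192 s, if anything falls off the work surface, if the arm or the gripper's body presses on something with over 40 N, if the wrist force passes 120 N, or if a joint passes its speed limit or range.

ROBOT

A 6-joint arm with a two-finger parallel gripper is mounted at the origin on a cart in front of the work surface, level with it; the furniture and walls round the work are solid. World frame = base frame: x ahead of the robot, y to its left, z up, the work surface at z = 0. Lengths are in m, angles in rad, forces in N, time in s.
With the tool pointing down it reaches from about 0.3 to 0.95 m from the base axis. Payload 3.1 kg.
Tool frame: the origin (TCP) lies on the centre line of the jaws, within the pads' length; the fingertips stand tip_reach ahead of it and the grasp point (between the pads) lies 2 mm behind it (tip_reach is the distance from the TCP to the fingertips, in m); z points along the fingers, y is the line along which they close (so a half turn about z gives the same grasp; the last joint's range is limited). The gripper opens to 85 mm and grips with 20 to 120 N. Pads are 22 mm wide; open, the fingers measure 114 mm over their backs; the gripper's body (76 mm by 85 mm) begins 54 mm behind the grasp point. The pads swing forward as they close: fully open they stand 13 mm farther back than shut.
Start: joints at [1.091, 0.308, 1.634, -0, 1.2, -0.07], TCP at [0.249, 0.573, 0.248] pointing down, gripper open.
Joint ranges: [-3.06, 3.06], [-0.79, 1.96], [0.05, 2.63], [-1.19, 4.34], [0.05, 2.64], [-2.94, 2.94]. Speed limits (rad/s): [2.79, 2.79, 3.14, 3.14, 3.14, 3.14].

INTERFACE

Orientations are given as a unit quaternion [x, y, z, w].
In Python, from station import * gives the robot as it stands. The module is installed in compiled form; this text tells all that it offers.
- The arm moves only by the tool servo_tool, never from a script. Its argument "rows" is a list that holds one entry, the list of rows, each a list of 7 numbers: the finger opening in mm, from 0 to 85.4, then the shift along the tool's x, y, z normalised to -1 to 1, where 1 is 500 mm, then the turn, a rotation vector about the tool's x, y, z normalised to -1 to 1, where 1 is 0.5 rad. In form: [[[fingers, dx, dy, dz, wx, wy, wz], ...]]. A call has 1 to 10 rows; each row is the pose to reach, as a shift and turn from the pose commanded when the call began, along the tool's axes at that moment; what a row does not reach only later rows make up. A row lasts 1/12 s, in which the tool goes at most 41.7 mm and 7.16 degrees, less where a joint would pass 70% of its speed; a pose out of reach is approached as far as the arm can. A call with a number of a shift or a turn outside -1 to 1 is refused whole. A call with a gripper value outside its range is refused whole. The fingers move at their own pace and stop on an object; "force" is the grip in N (left out, the last holds). Time passes only in rows, so rows that repeat a pose let the fingers close. It gives the time, the measured TCP pose, the force, the opening and the grip force at its end, in the units of the state.
- get_obs(): the state, without advancing time (a new reading comes with each control period).
- grab_frame(name): name is "scene" or "top" or "wrist"; returns a dict with "image" (384x512x3 uint8, red, green, blue), "K" (3x3 intrinsics, pixels), "R" (3x3) and "t" (3): a world point X has camera coordinates R X + t. Camera axes: x right, y down, z forward; pixel columns grow to the right and rows downward; lengths in m; the calibration is good to about 2 mm. The wrist camera is an equidistant fisheye: a pixel r from the principal point sees the ray r / f radians off the axis. A picture is of the moment at which its call begins. There is no depth.
- job_done(): hands the job in; it is judged then, once.
The state is a dict: "time": time; "joint_positions": joint angles; "dq": joint speeds; "tau": joint torques, N m; "ee_pos": TCP position; "tcp_rot": TCP orientation; "force": force on the tool from outside, world axes, zero at the start; "ft_torque": the same for the moment, N m; "finger_gap": opening from 0.0 (shut) to 1.0 (fully open); "finger_force": force on a finger pad.
Only numpy, scipy, OpenCV 4.12 (cv2) and the standard library are available. Lean on these libraries where they do the work, as an engineer would, in place of code of your own. Each camera call takes 0.05 s, during which the arm holds its last target. There are 200 camera calls.

## Working session

There is one attempt and no reset: what is moved stays moved. The work goes in short steps, Python scripts to look and compute and a tool call to move; the robot and the scene stay as the last step left them, time stands still between calls to the robot, and variables do not carry over. Pictures are saved under pics/ and viewed, at most 14 in all, crops included, and the job is handed in when it is done.

Besides the shell and the picture viewer there is one more tool, called after "Request:" by a JSON object that holds its "op" and its "data". servo_tool: Moves the arm, as the interface text tells. Scaled input: -1 to 1 covers 500 mm each way for a shift and 0.5 rad each way for a turn. Its arguments: {"type":"object","properties":{"rows":{"type":"array","items":{"type":"array","items":{"type":"array","items":{"type":"number"}}}},"force":{"type":"number"}},"required":["rows"]}

```bash
mkdir -p pics; python3 - <<'E'
from station import *
import cv2
o=get_obs();print({k:(v if not hasattr(v,'round') else v) for k,v in o.items()})
for n in("scene","top"):
    f=grab_frame(n);print(n,f["K"],f["R"],f["t"])
    cv2.imwrite(f"pics/{n}0.png",cv2.resize(f["image"][:,:,::-1],(800,600),interpolation=cv2.INTER_CUBIC))
E
```

```text
{'time': 0.0, 'joint_positions': array([ 1.09130848e+00,  3.09027047e-01,  1.63519979e+00, -3.03903339e-05,
        1.19970216e+00, -6.96673419e-02]), 'dq': array([ 0.0002656 , -0.0007979 ,  0.00020993, -0.00088013,  0.00114216,
        0.00183191]), 'tau': array([ 2.06600685e-03, -4.15246868e+01, -2.76671362e+01,  3.93731546e-05,
        1.00389871e-02,  2.45242823e-06]), 'ee_pos': array([0.24867598, 0.57253499, 0.24702701]), 'tcp_rot': array([ 2.03473739e-01,  9.79079707e-01, -1.12824898e-03, -3.03114165e-04]), 'force': array([ 0.11338598, -0.2272072 ,  0.62271726]), 'ft_torque': array([-0.02082281,  0.05537844,  0.01551977]), 'finger_force': 0.0, 'finger_gap': 0.9972584399464386}
scene [[369.64550107   0.         258.40232073]
 [  0.         369.64550107 188.5113633 ]
 [  0.           0.           1.        ]] [[ 0.76826603 -0.63994009  0.01562021]
 [-0.47367627 -0.58473658 -0.65856961]
 [ 0.4305788   0.49855773 -0.75235768]] [-0.46582905  0.32695615  1.39959876]
top [[455.44532254   0.         260.49750696]
 [  0.         455.44532254 186.78110408]
 [  0.           0.           1.        ]] [[-0.02929091 -0.99956904 -0.00194155]
 [-0.97801444  0.02906039 -0.20650242]
 [ 0.20646985 -0.00414978 -0.97844416]] [-0.0893121   0.55199362  1.68757077]
```

View pics/scene0.png

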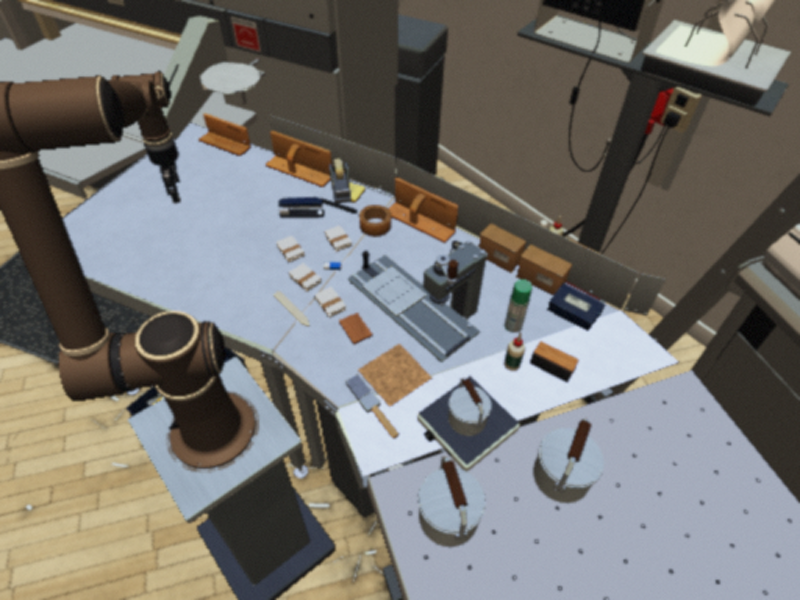

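View pics/top0.png

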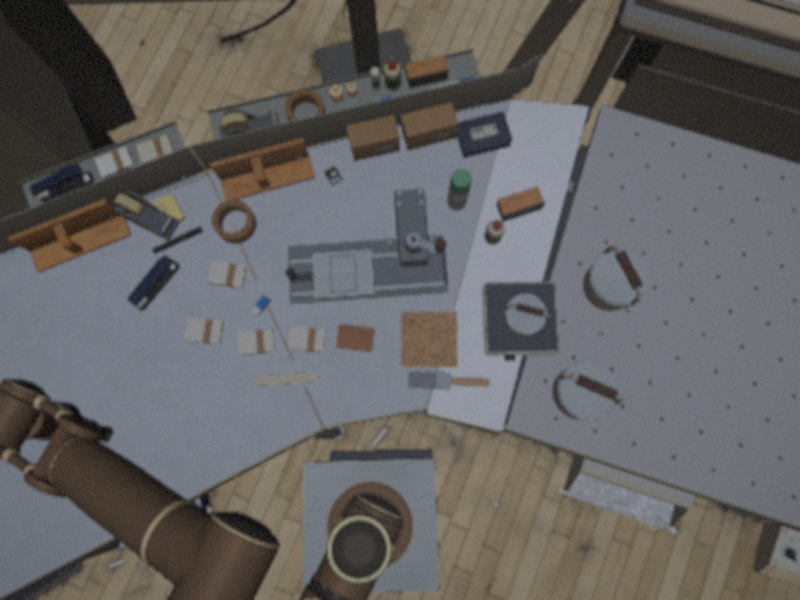

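The top view shows four packs at (204,331), (227,274), (255,342) and (306,339), and the board at (355,337). The outline is at (343,275), bed grip (291,273), crank (415,241), knob (440,243), mat (429,339) and small pot (525,313). I'll enlarge this view to measure from it.

```bash
cat > h.py <<'E'
from station import *
import cv2, numpy as np
from scipy.spatial.transform import Rotation as Ro
def crop(n,c0,r0,w,h,s,out):
    f=grab_frame(n); im=f["image"][r0:r0+h,c0:c0+w,::-1]
    cv2.imwrite("pics/"+out,cv2.resize(im,None,fx=s,fy=s,interpolation=cv2.INTER_CUBIC)); return f
def ray(f,u,v,fish=False):
    K=f["K"]; x=(u-K[0,2])/K[0,0]; y=(v-K[1,2])/K[1,1]
    if fish:
        r=np.hypot(x,y); d=np.array([x/r*np.sin(r),y/r*np.sin(r),np.cos(r)]) if r>0 else np.array([0,0,1.])
    else: d=np.array([x,y,1.])
    return -f["R"].T@f["t"], f["R"].T@d
def at(f,u,v,z,fish=False):
    c,d=ray(f,u,v,fish); return c+d*(z-c[2])/d[2]
def proj(f,X):
    p=f["R"]@np.asarray(X)+f["t"]
    return (f["K"]@(p/p[2]))[:2]
def fproj(f,X):
    p=f["R"]@np.asarray(X)+f["t"]; r=np.hypot(p[0],p[1]); th=np.arctan2(r,p[2])
    return f["K"][:2,:2]@(p[:2]/r*th)+f["K"][:2,2]
def st():
    o=get_obs(); R=Ro.from_quat(o["tcp_rot"])
    print("t",o["time"].__round__(2),"p",o["ee_pos"].round(4),"R",R.as_matrix().round(3).tolist(),"F",o["force"].round(1),"gap",round(o["finger_gap"],3),"ff",o["finger_force"],"q",o["joint_positions"].round(2)); return o,R
def go(p,yaw):
    """shift/turn (tool axes, normalised) to tool-down pose whose tool y axis points at yaw (mod pi)"""
    o,R=st(); d=R.inv().apply(np.array(p)-o["ee_pos"])
    best=None
    for k in (0,np.pi,-np.pi):
        a=yaw+k; y=np.array([np.cos(a),np.sin(a),0]); z=np.array([0,0,-1.]); x=np.cross(y,z)
        w=(R.inv()*Ro.from_matrix(np.c_[x,y,z])).as_rotvec()
        if best is None or np.linalg.norm(w)<np.linalg.norm(best): best=w
    print("shift",(d/0.5).round(4),"turn",(best/0.5).round(4),"mm",np.linalg.norm(d)*1e3)
E
python3 - <<'E'
from h import *
crop("top",112,140,190,115,4,"c1.png")
crop("top",215,110,160,120,5,"c2.png")
E
```

```text
(no output)
```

View pics/c1.png

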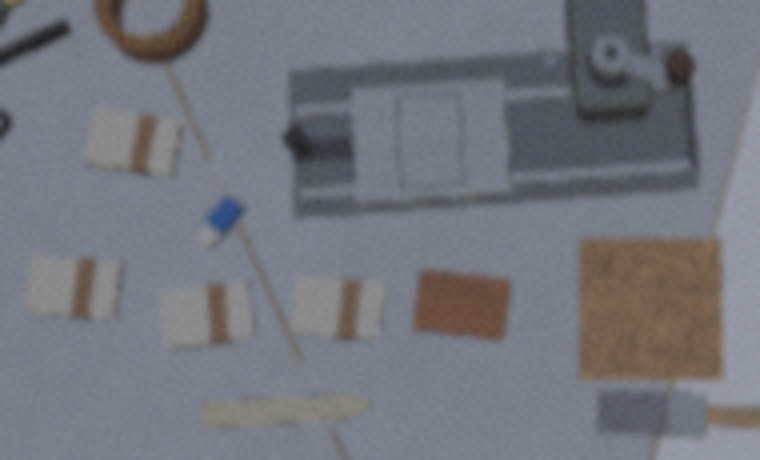

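View pics/c2.png

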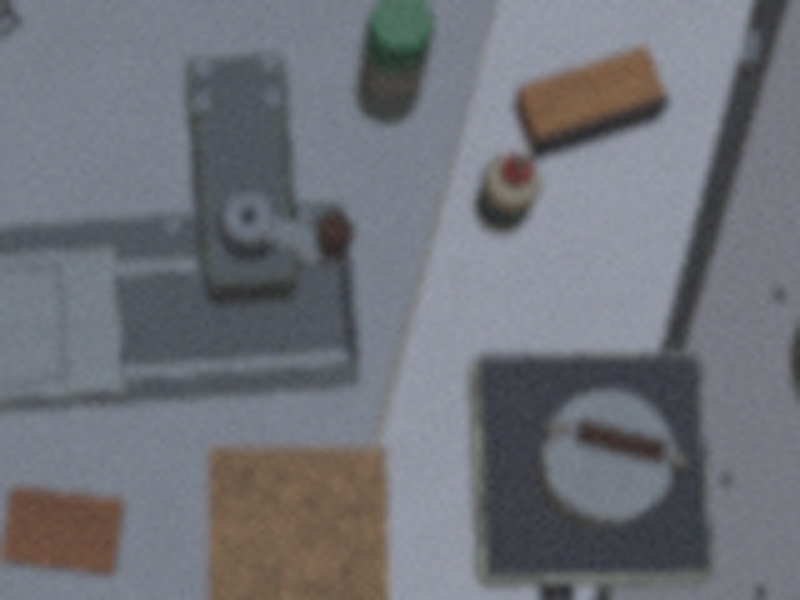

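```bash
cat > m.py <<'E'
from h import *
f=grab_frame("top")
c1=lambda p,z:at(f,(p[0]+.5)/4-.5+112,(p[1]+.5)/4-.5+140,z)
c2=lambda p,z:at(f,(p[0]+.5)/5-.5+215,(p[1]+.5)/5-.5+110,z)
def quad(n,ps,z,c=c1):
    P=np.array([c(p,z) for p in ps]); a=(P[1]-P[0]+P[2]-P[3])/2; b=(P[3]-P[0]+P[2]-P[1])/2
    print(n,P.mean(0).round(4),"u len",np.linalg.norm(a).round(4),"ang",np.degrees(np.arctan2(a[1],a[0])).round(1),"v len",np.linalg.norm(b).round(4),"ang",np.degrees(np.arctan2(b[1],b[0])).round(1))
quad("A",[(32,255),(122,259),(117,318),(27,312)],.022)
quad("B",[(92,108),(182,118),(174,176),(87,165)],.022)
quad("C",[(165,287),(248,282),(254,340),(169,346)],.022)
quad("D",[(298,277),(382,282),(378,338),(294,334)],.022)
quad("board",[(419,270),(510,280),(503,338),(413,329)],.014)
quad("outl",[(399,92),(461,92),(464,184),(403,187)],.032)
quad("mat",[(580,238),(721,238),(722,378),(580,379)],.006)
quad("warm",[(478,355),(697,357),(710,575),(483,580)],.04,c2)
g=c1((300,137),.09);ca=c1((608,55),.30);k=c1((681,64),.338)
h0=c2((582,430),.171);h1=c2((662,449),.171)
print("grip",g,"crank",ca,"knob",k,"handle",h0,h1,(h0+h1)/2,np.degrees(np.arctan2(*(h1-h0)[1::-1])))
print("pot lid", c2((610,455),.119))
E
python3 m.py
```

```text
A [0.4754 0.4009 0.022 ] u len 0.0875 ang -94.9 v len 0.0567 ang 176.8
B [0.6173 0.3469 0.022 ] u len 0.0883 ang -98.6 v len 0.0582 ang 175.0
C [0.4445 0.2704 0.022 ] u len 0.081 ang -87.9 v len 0.0573 ang -174.3
D [0.4467 0.1461 0.022 ] u len 0.0813 ang -94.8 v len 0.055 ang 176.0
board [0.4478 0.0277 0.014 ] u len 0.0884 ang -97.7 v len 0.0575 ang 172.9
outl [0.6094 0.053  0.032 ] u len 0.0602 ang -90.3 v len 0.0942 ang -178.5
mat [ 0.44   -0.1561  0.006 ] u len 0.1377 ang -91.5 v len 0.1379 ang 178.2
warm [ 0.482  -0.3821  0.04  ] u len 0.1713 ang -91.3 v len 0.1726 ang 178.7
grip [0.60043892 0.17243026 0.09      ] crank [ 0.61159969 -0.11830307  0.3       ] knob [ 0.59127843 -0.1768158   0.338     ] handle [ 0.48563194 -0.35510558  0.171     ] [ 0.47021443 -0.4110992   0.171     ] [ 0.47792318 -0.38310239  0.171     ] -105.39458217994702
pot lid [ 0.47605874 -0.38287032  0.119     ]
```

```bash
python3 - <<'E'
from h import *
import station; print([n for n in dir(station) if n[0]!='_'])
go([.475,.401,.15],np.radians(-4))
E
```

```text
['Unreachable', 'get_obs', 'grab_frame', 'job_done', 'tip_reach']
t 0.25 p [0.2489 0.5729 0.2477] R [[-0.917, 0.398, -0.001], [0.398, 0.917, -0.001], [0.0, -0.001, -1.0]] F [ 0.3  0.4 -0.7] gap 1.001 ff 0.0 q [ 1.09  0.31  1.63  0.    1.2  -0.07]
shift [-0.5518 -0.135   0.1954] turn [-2.0000e-03  1.2000e-03  2.4616e+00] mm 300.3828251753973
```

```bash
cat >> h.py <<'E'
def plan(wps,start=None):
    """wps: list of (pos, yaw_deg of tool y, opening mm). Prints calls: compact shift+turn, nrows needed"""
    if start is None:
        o,R=st(); p=o["ee_pos"]; 
    else: p,R=np.array(start[0]),dn(start[1])
    for q,yaw,g in wps:
        q=np.array(q); w0=None
        for k in (0,180):
            w=(R.inv()*dn(yaw+k)).as_rotvec()
            if w0 is None or np.linalg.norm(w)<np.linalg.norm(w0): w0=w
        n=max(1,int(np.ceil(np.linalg.norm(w0)/.5-.02)),int(np.ceil(np.abs(R.inv().apply(q-p)).max()/.5)))
        for i in range(n):
            p2=p+(q-p)/(n-i); R2=R*Ro.from_rotvec(w0/n)
            d=R.inv().apply(p2-p)
            rows=max(np.linalg.norm(d)/.0417,np.degrees(np.linalg.norm(w0/n))/7.16)
            print([g]+(d/.5).round(3).tolist()+(w0/n/.5).round(3).tolist(),"rows %.1f"%rows)
            p,R=p2,R2
def dn(yaw):
    a=np.radians(yaw); y=np.array([np.cos(a),np.sin(a),0]); z=np.array([0,0,-1.])
    return Ro.from_matrix(np.c_[np.cross(y,z),y,z])
E
python3 - <<'E'
from h import *
import station; print(station.tip_reach() if callable(station.tip_reach) else station.tip_reach)
plan([([.475,.401,.15],-4,85)])
E
```

```text
0.017
t 0.25 p [0.2489 0.5729 0.2477] R [[-0.917, 0.398, -0.001], [0.398, 0.917, -0.001], [0.0, -0.001, -1.0]] F [ 0.3  0.4 -0.7] gap 1.001 ff 0.0 q [ 1.09  0.31  1.63  0.    1.2  -0.07]
[85, -0.184, -0.045, 0.065, -0.001, 0.0, 0.821] rows 3.3
[85, -0.187, 0.032, 0.065, -0.001, 0.0, 0.821] rows 3.3
[85, -0.158, 0.104, 0.065, -0.001, 0.0, 0.821] rows 3.3
```

Request:
{"op": "servo_tool", "data": {"rows": [[[85,-0.184,-0.045,0.065,0,0,0.821],[85,-0.184,-0.045,0.065,0,0,0.821],[85,-0.184,-0.045,0.065,0,0,0.821],[85,-0.184,-0.045,0.065,0,0,0.821]]], "force": 50}}

```text
time: 0.58
ee_pos: [0.3265, 0.5124, 0.2134]
tcp_rot: [0.403, 0.915, -0.002, 0.0]
force: [-0.2, 1.0, 0.3]
finger_gap: 0.994
finger_force: 0.0
```

Request:
{"op": "servo_tool", "data": {"rows": [[[85,-0.187,0.032,0.065,0,0,0.821],[85,-0.187,0.032,0.065,0,0,0.821],[85,-0.187,0.032,0.065,0,0,0.821],[85,-0.187,0.032,0.065,0,0,0.821]]]}}

```text
time: 0.92
ee_pos: [0.402, 0.455, 0.1811]
tcp_rot: [0.581, 0.814, -0.002, 0.001]
force: [-0.3, 1.6, 0.0]
finger_gap: 0.994
finger_force: 0.0
```

Request:
{"op": "servo_tool", "data": {"rows": [[[85,-0.158,0.104,0.065,0,0,0.821],[85,-0.158,0.104,0.065,0,0,0.821],[85,-0.158,0.104,0.065,0,0,0.821],[85,-0.158,0.104,0.065,0,0,0.821],[85,-0.158,0.104,0.065,0,0,0.821],[85,-0.158,0.104,0.065,0,0,0.821]]]}}

```text
time: 1.42
ee_pos: [0.4754, 0.4011, 0.1506]
tcp_rot: [0.731, 0.682, -0.0, -0.0]
force: [0.1, 1.0, 0.3]
finger_gap: 0.992
finger_force: 0.0
```

```bash
python3 - <<'E'
from h import *
st()
f=crop("wrist",0,0,512,384,1.5,"w1.png"); print(f["K"],f["R"].round(3),-f["R"].T@f["t"])
for p in [(.475,.401,.022),(.617,.347,.022),(.609,.053,.032)]: print(fproj(f,p)*1.5)
E
```

```text
t 1.42 p [0.4754 0.4011 0.1506] R [[0.07, 0.998, -0.001], [0.998, -0.07, -0.0], [-0.0, -0.001, -1.0]] F [0.1 1.  0.3] gap 0.992 ff 0.0 q [0.63 0.41 1.71 0.   1.02 0.7 ]
[[297.31863964   0.         252.64687501]
 [  0.         297.31863964 191.64979741]
 [  0.           0.           1.        ]] [[ 0.998 -0.07  -0.   ]
 [-0.067 -0.946  0.319]
 [-0.022 -0.318 -0.948]] [0.48034059 0.48292961 0.27558827]
[379.71171236 282.48939924]
[591.76391807 343.8176068 ]
[532.37211374 597.39334515]
```

View pics/w1.png

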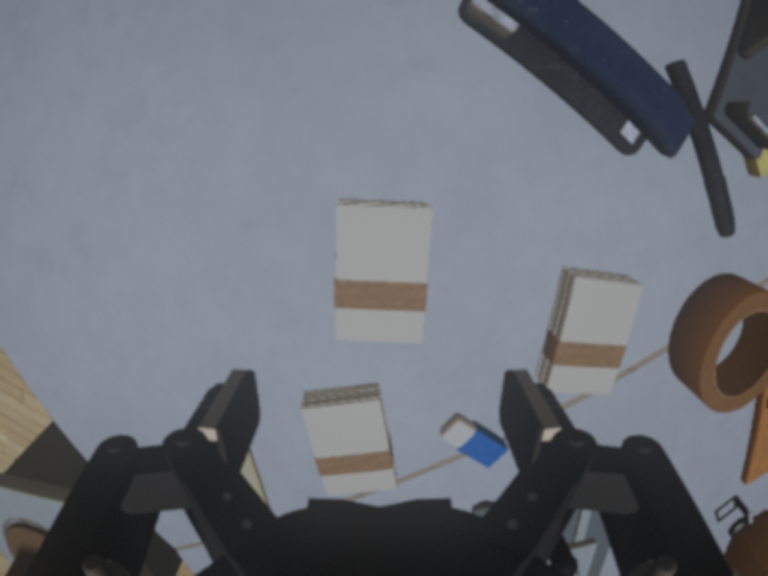

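The wrist view shows pack A with corners (336,206), (431,207), (423,343), (335,341), B on the right and C below. I'll measure all three.

```bash
cat >> h.py <<'E'
def wq(f,n,ps,z,s=1.5,c0=0,r0=0):
    P=np.array([at(f,(x+.5)/s-.5+c0,(y+.5)/s-.5+r0,z,True) for x,y in ps]); a=(P[1]-P[0]+P[2]-P[3])/2; b=(P[3]-P[0]+P[2]-P[1])/2
    print(n,P.mean(0).round(4),"u",np.linalg.norm(a).round(4),np.degrees(np.arctan2(a[1],a[0])).round(1),"v",np.linalg.norm(b).round(4),np.degrees(np.arctan2(b[1],b[0])).round(1)); return P
E
python3 - <<'E'
from h import *
f=grab_frame("wrist")
wq(f,"A",[(336,206),(431,207),(423,343),(335,341)],.022)
wq(f,"B",[(575,275),(640,282),(612,393),(550,388)],.022)
wq(f,"C",[(304,406),(380,394),(396,487),(326,493)],.022)
plan([([.476,.401,.022],-4,85),([.476,.401,.16],-4,30)])
E
```

```text
A [0.4758 0.4047 0.022 ] u 0.0551 -5.0 v 0.0854 -95.7
B [0.6197 0.352  0.022 ] u 0.053 -11.0 v 0.0847 -96.9
C [0.4458 0.2773 0.022 ] u 0.054 5.8 v 0.086 -86.5
t 1.52 p [0.475  0.4019 0.1511] R [[0.069, 0.998, 0.0], [0.998, -0.069, 0.0], [0.0, 0.0, -1.0]] F [ 0.3  0.4 -0.1] gap 0.996 ff 0.0 q [0.63 0.41 1.71 0.   1.02 0.7 ]
[85, -0.002, 0.002, 0.258, 0.0, -0.001, 0.002] rows 3.1
[30, -0.0, 0.0, -0.276, 0.0, 0.0, -0.0] rows 3.3
```

Request:
{"op": "servo_tool", "data": {"rows": [[[85,0.002,0.001,0.257,0,0,0.042],[85,0.002,0.001,0.257,0,0,0.042],[85,0.002,0.001,0.257,0,0,0.042],[85,0.002,0.001,0.257,0,0,0.042],[50,0.002,0.001,0.257,0,0,0.042],[50,0.002,0.001,0.257,0,0,0.042],[50,0.002,0.001,0.257,0,0,0.042],[50,0.002,0.001,0.257,0,0,0.042]]], "force": 50}}

```text
time: 2.18
ee_pos: [0.4786, 0.4046, 0.0266]
tcp_rot: [0.739, 0.674, 0.004, 0.0]
force: [-0.5, 0.2, -1.2]
finger_gap: 0.627
finger_force: 54.0
```

```bash
python3 - <<'E'
from h import *
plan([([.475,.403,.16],-5.2,50),([.60,.053,.16],-89,50)])
E
```

```text
t 2.18 p [0.4786 0.4046 0.0266] R [[0.091, 0.996, 0.006], [0.996, -0.091, 0.005], [0.005, 0.006, -1.0]] F [-0.5  0.2 -1.2] gap 0.627 ff 54.02063190937042 q [ 0.63  0.59  1.74 -0.    0.8   0.72]
[50, -0.002, -0.005, -0.267, 0.012, -0.01, -0.001] rows 3.2
[50, -0.225, 0.104, -0.0, -0.0, 0.0, 0.975] rows 3.9
[50, -0.15, 0.197, -0.0, -0.0, 0.0, 0.975] rows 3.9
[50, -0.04, 0.245, -0.0, -0.0, 0.0, 0.975] rows 3.9
```

Request:
{"op": "servo_tool", "data": {"rows": [[[50,0,0,-0.267,0,0,0],[50,0,0,-0.267,0,0,0],[50,0,0,-0.267,0,0,0],[50,0,0,-0.267,0,0,0]]]}}

```text
time: 2.52
ee_pos: [0.4813, 0.4064, 0.1673]
tcp_rot: [0.739, 0.674, 0.01, 0.001]
force: [1.6, 1.1, -0.6]
finger_gap: 0.628
finger_force: 54.1
```

Request:
{"op": "servo_tool", "data": {"rows": [[[50,-0.225,0.104,0,0,0,0.975],[50,-0.225,0.104,0,0,0,0.975],[50,-0.225,0.104,0,0,0,0.975],[50,-0.225,0.104,0,0,0,0.975]]]}}

```text
time: 2.85
ee_pos: [0.5203, 0.2798, 0.1584]
tcp_rot: [0.882, 0.471, 0.002, 0.002]
force: [-0.4, 0.5, -1.5]
finger_gap: 0.626
finger_force: 54.0
```

Request:
{"op": "servo_tool", "data": {"rows": [[[50,-0.15,0.197,0,0,0,0.975],[50,-0.15,0.197,0,0,0,0.975],[50,-0.15,0.197,0,0,0,0.975],[50,-0.15,0.197,0,0,0,0.975]]]}}

```text
time: 3.18
ee_pos: [0.5623, 0.1626, 0.1586]
tcp_rot: [0.97, 0.244, 0.003, 0.002]
force: [-0.4, 0.7, -0.5]
finger_gap: 0.626
finger_force: 54.0
```

Request:
{"op": "servo_tool", "data": {"rows": [[[50,-0.04,0.245,0,0,0,0.975],[50,-0.04,0.245,0,0,0,0.975],[50,-0.04,0.245,0,0,0,0.975],[50,-0.04,0.245,0,0,0,0.975],[50,-0.04,0.245,0,0,0,0.975],[50,-0.04,0.245,0,0,0,0.975]]]}}

```text
time: 3.68
ee_pos: [0.601, 0.0517, 0.1574]
tcp_rot: [1.0, 0.009, 0.001, -0.0]
force: [0.3, -0.4, -0.9]
finger_gap: 0.631
finger_force: 34.3
```

```bash
python3 - <<'E'
from h import *
st()
f=crop("wrist",0,0,512,384,1.5,"w2.png"); print(-f["R"].T@f["t"])
E
```

```text
t 3.68 p [0.601  0.0517 0.1574] R [[1.0, 0.018, 0.002], [0.018, -1.0, 0.001], [0.002, -0.001, -1.0]] F [ 0.3 -0.4 -0.9] gap 0.631 ff 34.34997618198395 q [0.01 0.36 1.76 0.   1.02 1.57]
[0.68154595 0.05344961 0.28268626]
```

View pics/w2.png

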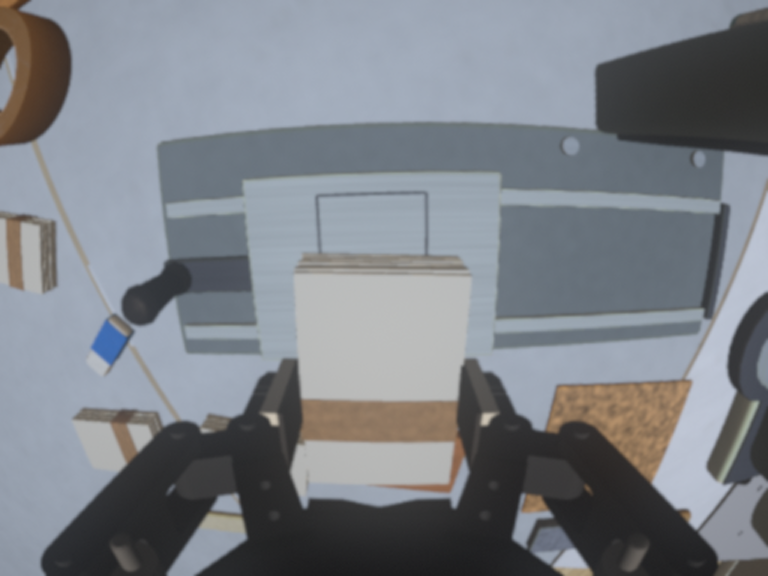

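Slackened grip reading (34 N) but the pack is held at (297,273)–(453,485); the outline's far edge runs from (318,194) to (427,192).

```bash
python3 - <<'E'
from h import *
st()
f=grab_frame("wrist")
P=lambda x,y,z:at(f,(x+.5)/1.5-.5,(y+.5)/1.5-.5,z,True)
a,b=P(318,194,.032),P(427,192,.032); u=b-a
print(a,b,np.linalg.norm(u),np.degrees(np.arctan2(u[1],u[0])))
c,d=P(320,253,.032),P(427,255,.032); print(c,d,"L",np.degrees(np.arctan2(*(a-c)[1::-1])),"R",np.degrees(np.arctan2(*(b-d)[1::-1])))
e,g=P(245,182,.032),P(500,174,.032);print("plate",e,g,np.degrees(np.arctan2(*(g-e)[1::-1])))
wq(f,"pack",[(297,273),(469,273),(453,485),(308,485)],.1555)
print("grip",P(143,303,.09),"crank base edge",P(571,146,.02))
t=grab_frame("top")
for z,l in((.02,[(295,215),(695,187),(292,72),(690,42)]),):
  Q=[at(t,(x+.5)/4-.5+112,(y+.5)/4-.5+140,z) for x,y in l]; print([np.degrees(np.arctan2(*(q-p)[1::-1])) for p,q in(Q[:2],Q[2:])])
E
```

```text
t 3.73 p [0.6006 0.0525 0.157 ] R [[1.0, 0.02, 0.002], [0.02, -1.0, 0.001], [0.002, -0.0, -1.0]] F [ 0.2 -0.1 -1.3] gap 0.629 ff 34.34822738170624 q [0.01 0.36 1.76 0.   1.02 1.57]
[0.65303208 0.08813372 0.032     ] [0.6552209 0.0268037 0.032    ] 0.06136906260161554 -87.95603315018136
[0.61861698 0.08735202 0.032     ] [0.61856703 0.02521659 0.032     ] L 1.3011723598036526 R 2.479347489711972
plate [0.66052092 0.13085041 0.032     ] [ 0.66758772 -0.01490543  0.032     ] -87.22425705128148
pack [0.6014 0.0519 0.1555] u 0.0537 -88.9 v 0.0847 -179.3
grip [0.60683182 0.17289618 0.09      ] crank base edge [ 0.68805598 -0.06359364  0.02      ]
[np.float64(-87.61195520409305), np.float64(-87.23353787112103)]
```

Request:
{"op": "servo_tool", "data": {"rows": [[[50,0.014,-0.006,0.1,0,0,-0.038],[50,0.014,-0.006,0.16,0,0,-0.038],[50,0.014,-0.006,0.19,0,0,-0.038],[50,0.014,-0.006,0.202,0,0,-0.038],[50,0.014,-0.006,0.202,0,0,-0.038],[50,0.014,-0.006,0.202,0,0,-0.038]]]}}

```text
time: 4.33
ee_pos: [0.6058, 0.0567, 0.0564]
tcp_rot: [1.0, 0.02, -0.002, 0.0]
force: [-5.7, 0.3, 9.5]
finger_gap: 0.623
finger_force: 64.1
```

```bash
python3 - <<'E'
from h import *
st()
plan([([.619,.351,.16],-7.5,85)],start=([.607,.0555,.156],-87.8))
plan([([.6075,.0565,.16],-87.8,50)],start=([.619,.351,.16],-7.5))
plan([([.446,.276,.16],4,85)],start=([.6075,.0555,.16],-87.8))
E
```

```text
t 4.33 p [0.6058 0.0567 0.0564] R [[0.999, 0.039, -0.004], [0.039, -0.999, -0.0], [-0.004, -0.0, -1.0]] F [-5.7  0.3  9.5] gap 0.623 ff 64.05852198600769 q [ 0.02  0.52  1.78 -0.    0.85  1.55]
[85, 0.016, -0.197, -0.003, 0.0, 0.0, -0.934] rows 3.7
[85, 0.102, -0.168, -0.003, 0.0, 0.0, -0.934] rows 3.7
[85, 0.167, -0.104, -0.003, 0.0, 0.0, -0.934] rows 3.7
[50, -0.196, 0.018, 0.0, 0.0, 0.0, 0.934] rows 3.7
[50, -0.167, 0.104, 0.0, 0.0, 0.0, 0.934] rows 3.7
[50, -0.102, 0.168, 0.0, 0.0, 0.0, 0.934] rows 3.7
[85, -0.076, -0.113, 0.0, 0.0, 0.0, 0.77] rows 3.1
[85, -0.113, -0.076, 0.0, 0.0, 0.0, 0.77] rows 3.1
[85, -0.134, -0.028, 0.0, 0.0, 0.0, 0.77] rows 3.1
[85, -0.135, 0.024, 0.0, 0.0, 0.0, 0.77] rows 3.1
```

Request:
{"op": "servo_tool", "data": {"rows": [[[75,0,0,0,0,0,0],[85,0,0,0,0,0,0],[85,0,0,-0.03,0,0,0],[85,0,0,-0.1,0,0,0],[85,0,0,-0.2,0,0,0],[85,0,0,-0.2,0,0,0]]]}}

```text
time: 4.83
ee_pos: [0.6122, 0.056, 0.1619]
tcp_rot: [1.0, 0.019, 0.006, -0.0]
force: [2.3, 0.3, 0.6]
finger_gap: 0.997
finger_force: 0.0
```

Request:
{"op": "servo_tool", "data": {"rows": [[[85,0.016,-0.197,0,0,0,-0.934],[85,0.016,-0.197,0,0,0,-0.934],[85,0.016,-0.197,0,0,0,-0.934],[85,0.016,-0.197,0,0,0,-0.934]]]}}

```text
time: 5.17
ee_pos: [0.6122, 0.1587, 0.1555]
tcp_rot: [0.967, 0.254, 0.001, -0.001]
force: [-0.8, -0.4, 0.3]
finger_gap: 0.994
finger_force: 0.0
```

Request:
{"op": "servo_tool", "data": {"rows": [[[85,0.102,-0.168,0,0,0,-0.934],[85,0.102,-0.168,0,0,0,-0.934],[85,0.102,-0.168,0,0,0,-0.934],[85,0.102,-0.168,0,0,0,-0.934]]]}}

```text
time: 5.5
ee_pos: [0.6161, 0.2573, 0.1551]
tcp_rot: [0.882, 0.471, 0.002, -0.001]
force: [-0.3, -0.6, 0.1]
finger_gap: 0.996
finger_force: 0.0
```

Request:
{"op": "servo_tool", "data": {"rows": [[[85,0.167,-0.104,0,0,0,-0.934],[85,0.167,-0.104,0,0,0,-0.934],[85,0.167,-0.104,0,0,0,-0.934],[85,0.167,-0.104,0,0,0,-0.934],[85,0.167,-0.104,0,0,0,-0.934],[85,0.167,-0.104,0,0,0,-0.934]]]}}

```text
time: 6.0
ee_pos: [0.62, 0.3509, 0.1545]
tcp_rot: [0.753, 0.658, -0.0, 0.0]
force: [-0.5, -1.3, -0.3]
finger_gap: 0.993
finger_force: 0.0
```

```bash
python3 - <<'E'
from h import *
st()
f=crop("wrist",100,60,300,240,2.6,"w3.png")
plan([([.6195,.351,.022],-7.5,85)])
E
```

```text
t 6.0 p [0.62   0.3509 0.1545] R [[0.134, 0.991, 0.0], [0.991, -0.134, -0.0], [-0.0, 0.0, -1.0]] F [-0.5 -1.3 -0.3] gap 0.993 ff 0.0 q [ 0.45  0.56  1.47 -0.    1.11  0.59]
t 6.05 p [0.6202 0.3503 0.1545] R [[0.135, 0.991, -0.0], [0.991, -0.135, -0.0], [-0.0, -0.0, -1.0]] F [-0.  -0.  -0.5] gap 0.993 ff 0.0 q [ 0.45  0.56  1.47 -0.    1.11  0.59]
[85, 0.001, -0.002, 0.265, -0.0, 0.001, -0.009] rows 3.2
```

View pics/w3.png

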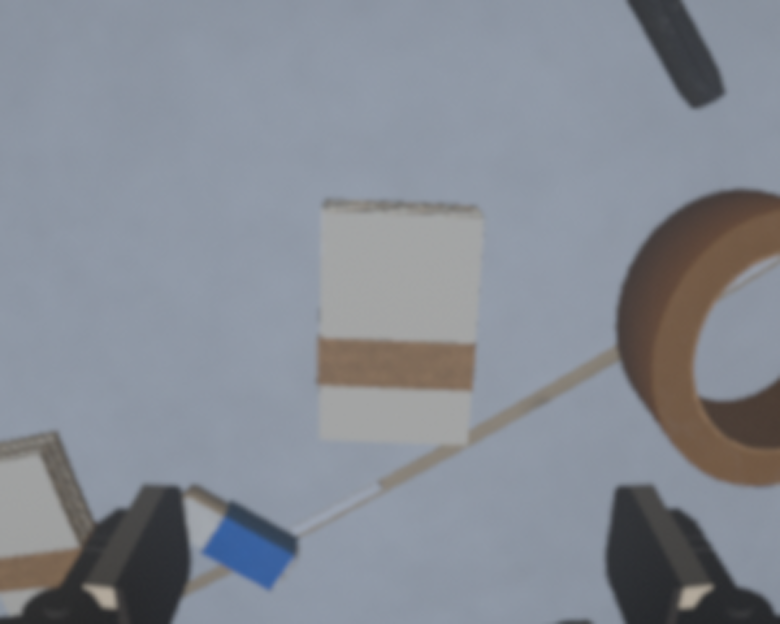

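Pack B sits centred, corners about (323,208), (482,216), (468,444), (320,440). It's clear of the tape and eraser.

```bash
python3 - <<'E'
from h import *
f=grab_frame("wrist")
wq(f,"B",[(323,208),(482,216),(468,444),(320,440)],.022,2.6,100,60)
E
```

```text
B [0.6195 0.3496 0.022 ] u 0.0542 -10.1 v 0.0853 -99.8
```

Request:
{"op": "servo_tool", "data": {"rows": [[[85,-0.001,-0.001,0.265,0,0,0.08],[85,-0.001,-0.001,0.265,0,0,0.08],[85,-0.001,-0.001,0.265,0,0,0.08],[85,-0.001,-0.001,0.265,0,0,0.08],[85,-0.001,-0.001,0.265,0,0,0.08],[50,-0.001,-0.001,0.265,0,0,0.08],[50,-0.001,-0.001,0.265,0,0,0.08],[50,-0.001,-0.001,0.265,0,0,0.08],[50,-0.001,-0.001,0.265,0,0,0.08]]], "force": 60}}

```text
time: 6.85
ee_pos: [0.6232, 0.3514, 0.0271]
tcp_rot: [0.766, 0.643, 0.004, 0.001]
force: [-0.3, -1.0, 4.5]
finger_gap: 0.624
finger_force: 64.9
```

Request:
{"op": "servo_tool", "data": {"rows": [[[50,0,0,-0.1,0,0,0],[50,0,0,-0.18,0,0,0],[50,0,0,-0.27,0,0,0],[50,0,0,-0.276,0,0,0],[50,0,0,-0.276,0,0,0]]]}}

```text
time: 7.27
ee_pos: [0.6244, 0.3521, 0.1693]
tcp_rot: [0.766, 0.643, 0.007, 0.002]
force: [0.2, 0.7, -0.8]
finger_gap: 0.623
finger_force: 64.4
```

```bash
python3 - <<'E'
from h import *
plan([([.6065,.0560,.16],-87.8,50)])
E
```

```text
t 7.27 p [0.6244 0.3521 0.1693] R [[0.173, 0.985, 0.014], [0.985, -0.173, 0.007], [0.009, 0.012, -1.0]] F [ 0.2  0.7 -0.8] gap 0.623 ff 64.38799381256104 q [ 0.45  0.55  1.46 -0.    1.12  0.63]
[50, -0.197, 0.022, 0.005, 0.003, -0.011, 0.906] rows 3.6
[50, -0.167, 0.106, 0.006, 0.003, -0.011, 0.906] rows 3.6
[50, -0.104, 0.168, 0.006, 0.003, -0.011, 0.906] rows 3.6
```

Request:
{"op": "servo_tool", "data": {"rows": [[[50,-0.196,0.026,0,0,0,0.906],[50,-0.196,0.026,0,0,0,0.906],[50,-0.196,0.026,0,0,0,0.906],[50,-0.196,0.026,0,0,0,0.906]]]}}

```text
time: 7.6
ee_pos: [0.6138, 0.2462, 0.158]
tcp_rot: [0.893, 0.451, -0.003, 0.001]
force: [0.2, 0.0, -1.5]
finger_gap: 0.624
finger_force: 64.3
```

Request:
{"op": "servo_tool", "data": {"rows": [[[50,-0.166,0.107,0,0,0,0.906],[50,-0.166,0.107,0,0,0,0.906],[50,-0.166,0.107,0,0,0,0.906],[50,-0.166,0.107,0,0,0,0.906]]]}}

```text
time: 7.93
ee_pos: [0.6084, 0.148, 0.1581]
tcp_rot: [0.971, 0.238, -0.002, 0.001]
force: [-1.2, 0.5, -1.5]
finger_gap: 0.62
finger_force: 64.3
```

Request:
{"op": "servo_tool", "data": {"rows": [[[50,-0.104,0.168,0,0,0,0.906],[50,-0.104,0.168,0,0,0,0.906],[50,-0.104,0.168,0,0,0,0.906],[50,-0.104,0.168,0,0,0,0.906],[50,-0.104,0.168,0,0,0,0.906],[50,-0.104,0.168,0,0,0,0.906],[50,-0.104,0.168,0,0,0,0.906]]]}}

```text
time: 8.52
ee_pos: [0.6034, 0.0543, 0.1594]
tcp_rot: [1.0, 0.02, -0.001, -0.0]
force: [-0.4, 0.3, -0.2]
finger_gap: 0.622
finger_force: 64.3
```

```bash
python3 - <<'E'
from h import *
plan([([.607,.056,.078],-87.8,50)])
f=crop("wrist",120,80,266,256,3,"w4.png")
E
```

```text
t 8.52 p [0.6034 0.0543 0.1594] R [[0.999, 0.04, -0.001], [0.04, -0.999, 0.0], [-0.001, -0.0, -1.0]] F [-0.4  0.3 -0.2] gap 0.622 ff 64.3384337425232 q [0.02 0.37 1.75 0.   1.03 1.55]
[50, 0.008, -0.003, 0.163, -0.0, 0.003, 0.003] rows 2.0
```

View pics/w4.png

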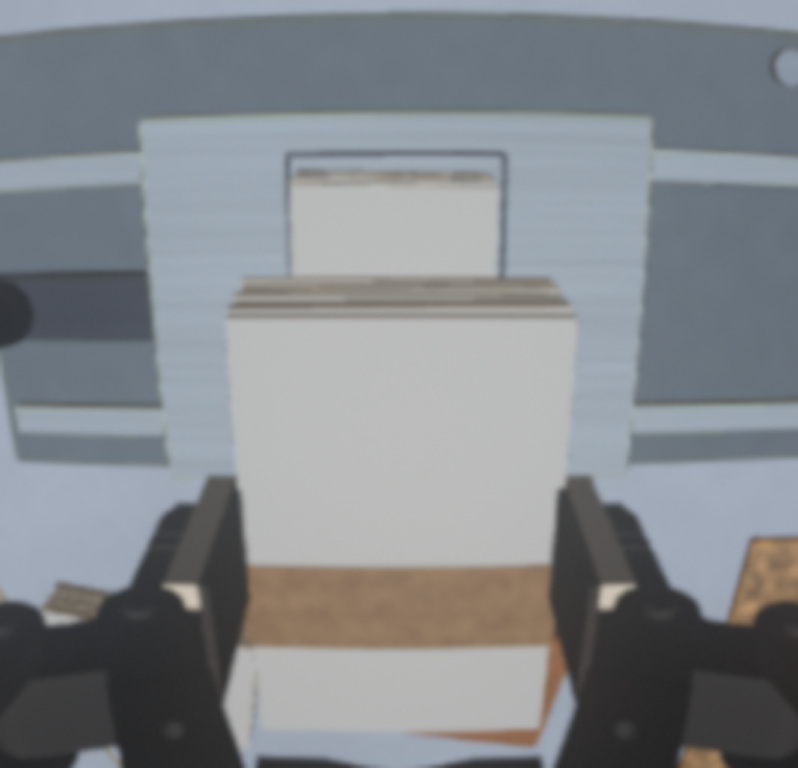

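Pack A's far top edge is at (290,183)–(498,185), inside the outline corners (287,154) and (506,153). The held pack's corners are (229,318), (575,318), (543,731), (258,731).

```bash
python3 - <<'E'
from h import *
f=grab_frame("wrist")
P=lambda x,y,z:at(f,(x+.5)/3-.5+120,(y+.5)/3-.5+80,z,True)
X=np.array([np.cos(np.radians(2.2)),np.sin(np.radians(2.2)),0]);Y=np.array([-X[1],X[0],0])
o=[P(287,154,.032),P(506,153,.032)];m=(o[0]+o[1])/2-.046*X;print("outline mid",m)
a=[P(290,183,.054),P(498,185,.054)];k=(a[0]+a[1])/2-.043*X;d=a[1]-a[0];print("pack mid",k,(k-m)@X,(k-m)@Y,np.linalg.norm(d),np.degrees(np.arctan2(d[1],d[0])))
d=o[1]-o[0];print(np.degrees(np.arctan2(d[1],d[0])))
wq(f,"held",[(229,318),(575,318),(543,731),(258,731)],.157,3,120,80)
st()
E
```

```text
outline mid [0.60854839 0.05561589 0.032     ]
pack mid [0.60604991 0.05612771 0.054     ] -0.002476990590285813 0.0006073591986871216 0.054379304021769305 -88.3240153966821
-87.4815516205874
held [0.6027 0.0543 0.157 ] u 0.0539 -87.8 v 0.0838 -177.8
t 8.62 p [0.6037 0.0546 0.1598] R [[0.999, 0.04, -0.001], [0.04, -0.999, 0.0], [-0.001, -0.0, -1.0]] F [ 0.9  0.8 -0.7] gap 0.622 ff 64.33567643165588 q [0.02 0.37 1.75 0.   1.03 1.55]
```

Request:
{"op": "servo_tool", "data": {"rows": [[[50,0.013,-0.002,0.07,0,0,0],[50,0.013,-0.002,0.12,0,0,0],[50,0.013,-0.002,0.15,0,0,0],[50,0.013,-0.002,0.162,0,0,0],[50,0.013,-0.002,0.162,0,0,0],[50,0.013,-0.002,0.162,0,0,0],[50,0.013,-0.002,0.162,0,0,0]]]}}

```text
time: 9.2
ee_pos: [0.6104, 0.056, 0.08]
tcp_rot: [1.0, 0.02, -0.0, -0.0]
force: [-3.2, 0.9, 4.5]
finger_gap: 0.622
finger_force: 68.5
```

Request:
{"op": "servo_tool", "data": {"rows": [[[75,0,0,0,0,0,0],[85,0,0,0,0,0,0],[85,0,0,-0.03,0,0,0],[85,0,0,-0.1,0,0,0],[85,0,0,-0.17,0,0,0],[85,0,0,-0.17,0,0,0]]]}}

```text
time: 9.7
ee_pos: [0.6164, 0.0552, 0.1721]
tcp_rot: [1.0, 0.019, 0.008, 0.0]
force: [2.6, 0.2, 0.4]
finger_gap: 0.993
finger_force: 0.0
```

```bash
python3 - <<'E'
from h import *
plan([([.446,.274,.16],4,85)])
E
```

```text
t 9.7 p [0.6164 0.0552 0.1721] R [[0.999, 0.038, 0.015], [0.038, -0.999, 0.0], [0.015, 0.0, -1.0]] F [2.6 0.2 0.4] gap 0.993 ff 0.0 q [ 0.02  0.37  1.72 -0.    1.04  1.55]
[85, -0.081, -0.113, 0.005, -0.006, -0.006, 0.77] rows 3.1
[85, -0.117, -0.074, 0.005, -0.006, -0.006, 0.77] rows 3.1
[85, -0.137, -0.024, 0.005, -0.006, -0.006, 0.77] rows 3.1
[85, -0.136, 0.029, 0.006, -0.006, -0.006, 0.77] rows 3.1
```

```bash
python3 - <<'E'
from h import *
plan([([.528,.165,.16],-42,85),([.446,.2755,.155],4.5,85)],start=([.610,.056,.163],-87.8))
E
```

```text
[85, -0.078, -0.112, 0.003, 0.0, 0.0, -0.799] rows 3.2
[85, -0.028, -0.133, 0.003, 0.0, 0.0, -0.799] rows 3.2
[85, 0.027, -0.135, 0.005, 0.0, 0.0, -0.812] rows 3.2
[85, 0.078, -0.113, 0.005, 0.0, 0.0, -0.812] rows 3.2
```

Request:
{"op": "servo_tool", "data": {"rows": [[[85,-0.078,-0.112,0.003,0,0,-0.8],[85,-0.078,-0.112,0.003,0,0,-0.8],[85,-0.078,-0.112,0.003,0,0,-0.8],[85,-0.078,-0.112,0.003,0,0,-0.8]]]}}

```text
time: 10.03
ee_pos: [0.5686, 0.1109, 0.1626]
tcp_rot: [0.975, 0.221, 0.0, 0.0]
force: [1.0, 0.1, 0.0]
finger_gap: 0.997
finger_force: 0.0
```

Request:
{"op": "servo_tool", "data": {"rows": [[[85,-0.028,-0.133,0.003,0,0,-0.8],[85,-0.028,-0.133,0.003,0,0,-0.8],[85,-0.028,-0.133,0.003,0,0,-0.8],[85,-0.028,-0.133,0.003,0,0,-0.8]]]}}

```text
time: 10.37
ee_pos: [0.5277, 0.1652, 0.161]
tcp_rot: [0.912, 0.41, 0.0, 0.0]
force: [0.7, 0.3, -0.2]
finger_gap: 0.998
finger_force: 0.0
```

Request:
{"op": "servo_tool", "data": {"rows": [[[85,0.027,-0.135,0.005,0,0,-0.812],[85,0.027,-0.135,0.005,0,0,-0.812],[85,0.027,-0.135,0.005,0,0,-0.812],[85,0.027,-0.135,0.005,0,0,-0.812]]]}}

```text
time: 10.7
ee_pos: [0.4866, 0.2203, 0.1585]
tcp_rot: [0.811, 0.586, 0.0, 0.0]
force: [-0.1, 0.2, -0.4]
finger_gap: 0.998
finger_force: 0.0
```

Request:
{"op": "servo_tool", "data": {"rows": [[[85,0.078,-0.113,0.005,0,0,-0.812],[85,0.078,-0.113,0.005,0,0,-0.812],[85,0.078,-0.113,0.005,0,0,-0.812],[85,0.078,-0.113,0.005,0,0,-0.812],[85,0.078,-0.113,0.005,0,0,-0.812],[85,0.078,-0.113,0.005,0,0,-0.812]]]}}

```text
time: 11.2
ee_pos: [0.4467, 0.2744, 0.1562]
tcp_rot: [0.679, 0.734, 0.0, 0.0]
force: [0.3, 0.4, -0.1]
finger_gap: 0.997
finger_force: 0.0
```

```bash
python3 - <<'E'
from h import *
st()
f=crop("wrist",100,60,300,230,2.6,"w5.png")
E
```

```text
t 11.2 p [0.4467 0.2744 0.1562] R [[-0.078, 0.997, 0.001], [0.997, 0.078, 0.0], [0.0, 0.001, -1.0]] F [ 0.3  0.4 -0.1] gap 0.997 ff 0.0 q [ 0.47  0.23  1.94 -0.    0.97  0.39]
```

View pics/w5.png

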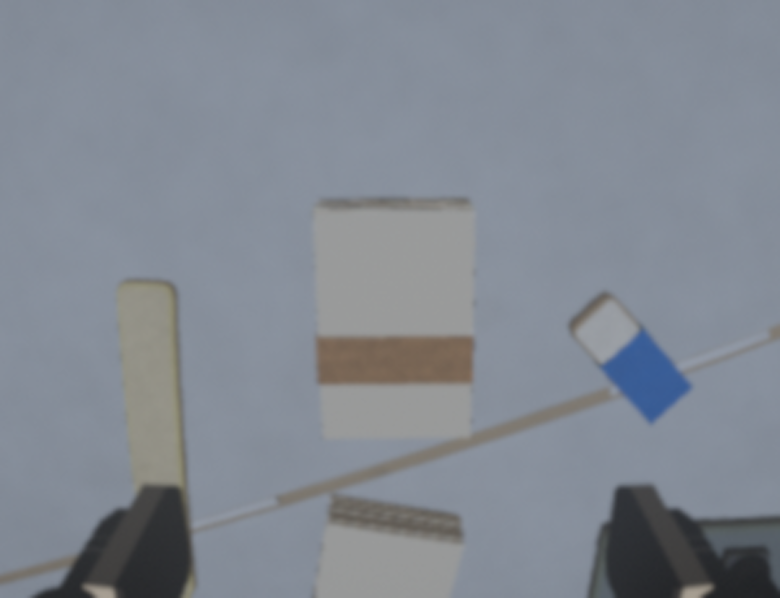

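Pack C's corners are (316,208), (474,207), (471,438), (325,438). The folder and eraser are clear of the fingers.

```bash
python3 - <<'E'
from h import *
f=grab_frame("wrist")
wq(f,"C",[(316,208),(474,207),(471,438),(325,438)],.022,2.6,100,60)
wq(f,"Dtop edge",[(330,517),(463,541),(463,541),(330,517)],.022,2.6,100,60)
plan([([.446,.274,.022],3,85),([.446,.274,.17],3,50),([.53,.16,.175],-42,50),([.608,.056,.18],-87.8,50)])
E
```

```text
C [0.4457 0.2746 0.022 ] u 0.0539 4.6 v 0.0857 -84.9
Dtop edge [0.4523 0.1919 0.022 ] u 0.0537 -7.7 v 0.0 0.0
t 11.3 p [0.4468 0.274  0.1563] R [[-0.078, 0.997, 0.001], [0.997, 0.078, 0.0], [0.0, 0.001, -1.0]] F [-0.2  0.3 -0.7] gap 0.997 ff 0.0 q [ 0.47  0.23  1.94 -0.    0.97  0.39]
[85, 0.0, -0.002, 0.269, 0.001, -0.0, 0.051] rows 3.2
[50, 0.0, -0.0, -0.296, -0.0, -0.0, 0.0] rows 3.5
[50, -0.118, 0.078, -0.005, -0.0, -0.0, 0.785] rows 3.1
[50, -0.079, 0.117, -0.005, -0.0, -0.0, 0.785] rows 3.1
[50, -0.025, 0.128, -0.005, 0.0, -0.0, 0.799] rows 3.2
[50, 0.027, 0.127, -0.005, 0.0, -0.0, 0.799] rows 3.2
```

Request:
{"op": "servo_tool", "data": {"rows": [[[85,0.001,-0.002,0.269,0,0,0],[85,0.001,-0.002,0.269,0,0,0],[85,0.001,-0.002,0.269,0,0,0],[85,0.001,-0.002,0.269,0,0,0],[85,0.001,-0.002,0.269,0,0,0],[50,0.001,-0.002,0.269,0,0,0],[50,0.001,-0.002,0.269,0,0,0],[50,0.001,-0.002,0.269,0,0,0],[50,0.001,-0.002,0.269,0,0,0]]]}}

```text
time: 12.05
ee_pos: [0.4484, 0.276, 0.0251]
tcp_rot: [0.679, 0.734, 0.003, 0.001]
force: [-0.5, -0.2, 5.9]
finger_gap: 0.626
finger_force: 64.8
```

Request:
{"op": "servo_tool", "data": {"rows": [[[50,0,0,-0.1,0,0,0],[50,0,0,-0.18,0,0,0],[50,0,0,-0.27,0,0,0],[50,0,0,-0.296,0,0,0],[50,0,0,-0.296,0,0,0]]]}}

```text
time: 12.47
ee_pos: [0.4505, 0.2773, 0.1784]
tcp_rot: [0.679, 0.734, 0.008, 0.003]
force: [-0.2, 0.2, -0.6]
finger_gap: 0.621
finger_force: 64.1
```

Request:
{"op": "servo_tool", "data": {"rows": [[[50,-0.118,0.078,-0.005,0,0,0.8],[50,-0.118,0.078,-0.005,0,0,0.8],[50,-0.118,0.078,-0.005,0,0,0.8],[50,-0.118,0.078,-0.005,0,0,0.8]]]}}

```text
time: 12.8
ee_pos: [0.4895, 0.2177, 0.1726]
tcp_rot: [0.813, 0.583, 0.0, 0.0]
force: [-0.7, 0.4, -1.2]
finger_gap: 0.62
finger_force: 64.0
```

Request:
{"op": "servo_tool", "data": {"rows": [[[50,-0.079,0.117,-0.005,0,0,0.8],[50,-0.079,0.117,-0.005,0,0,0.8],[50,-0.079,0.117,-0.005,0,0,0.8],[50,-0.079,0.117,-0.005,0,0,0.8]]]}}

```text
time: 13.13
ee_pos: [0.5321, 0.1623, 0.1746]
tcp_rot: [0.912, 0.411, -0.0, -0.0]
force: [-0.5, -0.2, -1.3]
finger_gap: 0.62
finger_force: 64.1
```

Request:
{"op": "servo_tool", "data": {"rows": [[[50,-0.025,0.128,-0.005,0,0,0.81],[50,-0.025,0.128,-0.005,0,0,0.81],[50,-0.025,0.128,-0.005,0,0,0.81],[50,-0.025,0.128,-0.005,0,0,0.81]]]}}

```text
time: 13.47
ee_pos: [0.5716, 0.1113, 0.177]
tcp_rot: [0.976, 0.22, -0.0, -0.0]
force: [-0.2, 1.2, -1.5]
finger_gap: 0.624
finger_force: 64.1
```

Request:
{"op": "servo_tool", "data": {"rows": [[[50,0.027,0.127,-0.005,0,0,0.81],[50,0.027,0.127,-0.005,0,0,0.81],[50,0.027,0.127,-0.005,0,0,0.81],[50,0.027,0.127,-0.005,0,0,0.81],[50,0.027,0.127,-0.005,0,0,0.81],[50,0.027,0.127,-0.005,0,0,0.81],[50,0.027,0.127,-0.005,0,0,0.81]]]}}

```text
time: 14.05
ee_pos: [0.6105, 0.0608, 0.1794]
tcp_rot: [1.0, 0.022, -0.001, -0.0]
force: [0.4, 0.4, -0.5]
finger_gap: 0.62
finger_force: 64.1
```

```bash
python3 - <<'E'
from h import *
plan([([.608,.056,.101],-87.8,50)])
f=crop("wrist",120,90,266,250,2.3,"w6.png")
E
```

```text
t 14.05 p [0.6105 0.0608 0.1794] R [[0.999, 0.044, -0.001], [0.044, -0.999, 0.0], [-0.001, -0.0, -1.0]] F [ 0.4  0.4 -0.5] gap 0.62 ff 64.11699056625366 q [0.03 0.36 1.72 0.   1.07 1.56]
[50, -0.005, 0.009, 0.157, -0.001, 0.002, 0.01] rows 1.9
```

View pics/w6.png

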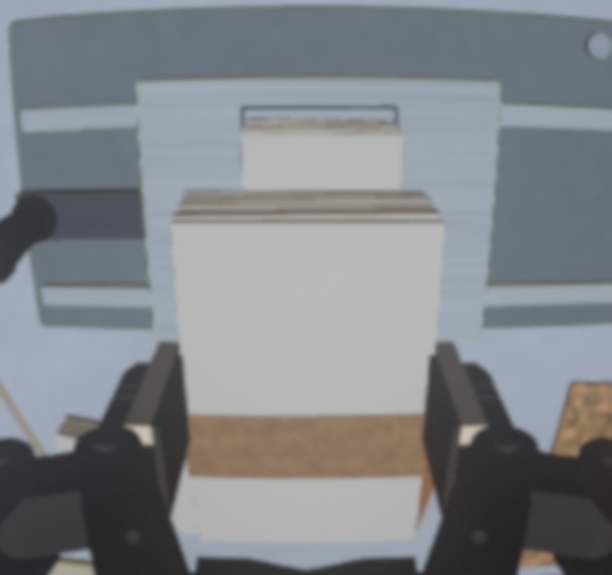

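Pack B on the pile spans (243,129)–(401,129) and the outline (242,107)–(397,106). The held pack C is (173,222), (442,222), (414,541), (199,541).

```bash
python3 - <<'E'
from h import *
f=grab_frame("wrist")
P=lambda x,y,z:at(f,(x+.5)/2.3-.5+120,(y+.5)/2.3-.5+90,z,True)
X=np.array([np.cos(np.radians(2.2)),np.sin(np.radians(2.2)),0]);Y=np.array([-X[1],X[0],0])
o=[P(242,107,.032),P(397,106,.032)];m=(o[0]+o[1])/2-.046*X;print("outline mid",m)
a=[P(243,129,.076),P(401,129,.076)];k=(a[0]+a[1])/2-.043*X;d=a[1]-a[0];print("pack mid",k,(k-m)@X,(k-m)@Y,np.linalg.norm(d),np.degrees(np.arctan2(d[1],d[0])))
wq(f,"held",[(173,222),(442,222),(414,541),(199,541)],.177,2.3,120,90)
t=grab_frame("top"); print(proj(t,[.4467,.1461,.022]),proj(t,[.4478,.0277,.014]))
print(t["image"][218:235,184:212].mean(2).astype(int).tolist() and "")
E
```

```text
outline mid [0.60869135 0.05524453 0.032     ]
pack mid [0.60996626 0.05533537 0.076     ] 0.001277451574734906 4.182795324933106e-05 0.05361510779960164 -87.42853773175123
held [0.6091 0.0605 0.177 ] u 0.054 -87.6 v 0.0848 -177.7
[196.11263594 216.53242892] [226.93794668 215.6498073 ]
```

Request:
{"op": "servo_tool", "data": {"rows": [[[50,0,0.01,0.07,0,0,0.01],[50,0,0.01,0.12,0,0,0.01],[50,0,0.01,0.146,0,0,0.01],[50,0,0.01,0.158,0,0,0.01],[50,0,0.01,0.158,0,0,0.01],[50,0,0.01,0.158,0,0,0.01],[50,0,0.01,0.158,0,0,0.01]]]}}

```text
time: 14.78
ee_pos: [0.6122, 0.0549, 0.1014]
tcp_rot: [1.0, 0.018, 0.001, -0.0]
force: [0.1, 0.8, -2.6]
finger_gap: 0.624
finger_force: 64.1
```

Request:
{"op": "servo_tool", "data": {"rows": [[[75,0,0,0,0,0,0],[85,0,0,0,0,0,0],[85,0,0,-0.03,0,0,0],[85,0,0,-0.1,0,0,0],[85,0,0,-0.17,0,0,0],[85,0,0,-0.17,0,0,0],[85,0,0,-0.17,0,0,0]]]}}

```text
time: 15.37
ee_pos: [0.6142, 0.0548, 0.1896]
tcp_rot: [1.0, 0.017, 0.004, 0.0]
force: [0.6, -1.0, -0.7]
finger_gap: 0.995
finger_force: 0.0
```

```bash
python3 - <<'E'
from h import *
plan([([.447,.147,.15],-5,85)])
E
```

```text
t 15.37 p [0.6142 0.0548 0.1896] R [[0.999, 0.035, 0.008], [0.035, -0.999, 0.0], [0.008, 0.0, -1.0]] F [ 0.6 -1.  -0.7] gap 0.995 ff 0.0 q [ 0.02  0.35  1.71 -0.    1.08  1.55]
[85, -0.109, -0.065, 0.026, 0.004, -0.004, -0.966] rows 3.9
[85, -0.067, -0.109, 0.026, 0.004, -0.004, -0.966] rows 3.9
[85, -0.009, -0.127, 0.026, 0.004, -0.004, -0.966] rows 3.9
```

Request:
{"op": "servo_tool", "data": {"rows": [[[85,-0.108,-0.065,0.026,0,0,-0.966],[85,-0.108,-0.065,0.026,0,0,-0.966],[85,-0.108,-0.065,0.026,0,0,-0.966],[85,-0.108,-0.065,0.026,0,0,-0.966]]]}}

```text
time: 15.7
ee_pos: [0.5532, 0.0859, 0.1704]
tcp_rot: [0.966, 0.26, -0.003, -0.001]
force: [1.1, -0.4, 0.1]
finger_gap: 0.995
finger_force: 0.0
```

Request:
{"op": "servo_tool", "data": {"rows": [[[85,-0.067,-0.109,0.026,0,0,-0.966],[85,-0.067,-0.109,0.026,0,0,-0.966],[85,-0.067,-0.109,0.026,0,0,-0.966],[85,-0.067,-0.109,0.026,0,0,-0.966]]]}}

```text
time: 16.03
ee_pos: [0.497, 0.1165, 0.1574]
tcp_rot: [0.876, 0.483, -0.002, -0.001]
force: [0.6, 0.0, 0.5]
finger_gap: 0.993
finger_force: 0.0
```

Request:
{"op": "servo_tool", "data": {"rows": [[[85,-0.009,-0.127,0.026,0,0,-0.966],[85,-0.009,-0.127,0.026,0,0,-0.966],[85,-0.009,-0.127,0.026,0,0,-0.966],[85,-0.009,-0.127,0.026,0,0,-0.966],[85,-0.009,-0.127,0.026,0,0,-0.966],[85,-0.009,-0.127,0.026,0,0,-0.966]]]}}

```text
time: 16.53
ee_pos: [0.4436, 0.1465, 0.1459]
tcp_rot: [0.738, 0.675, -0.001, -0.0]
force: [-0.1, 1.5, 0.4]
finger_gap: 0.996
finger_force: 0.0
```

```bash
cat >> h.py <<'E'
def blob(f,X,z,lo,hi,rad=.07):
    """min-area rectangle on plane z of pixels whose HSV lies in lo..hi near X"""
    m=cv2.inRange(cv2.cvtColor(f["image"],cv2.COLOR_RGB2HSV),np.array(lo),np.array(hi))
    m=cv2.morphologyEx(m,cv2.MORPH_OPEN,np.ones((3,3)))
    v,u=np.nonzero(m); P=np.array([at(f,a,b,z,True) for a,b in zip(u,v) if b<300])
    P=P[np.linalg.norm(P[:,:2]-np.array(X)[:2],axis=1)<rad]
    (c,s,a)=cv2.minAreaRect((P[:,:2]*1000).astype(np.float32)); print("blob",len(P),np.round(c,1),np.round(s,1),round(a,1)); return P
E
python3 - <<'E'
from h import *
st(); f=grab_frame("wrist")
h=cv2.cvtColor(f["image"],cv2.COLOR_RGB2HSV)
for p in [(.447,.147,.022),(.447,.165,.022),(.447,.133,.022),(.447,.210,.0),(.39,.147,0)]:
    u=fproj(f,p); print(u.round(), h[int(u[1]),int(u[0])])
for vmin in (140,): blob(f,(.447,.147),.022,(0,0,vmin),(180,28,255),.055)
cv2.imwrite("pics/w7.png",f["image"][:,:,::-1])
E
```

```text
t 16.53 p [0.4436 0.1465 0.1459] R [[0.09, 0.996, -0.002], [0.996, -0.09, -0.0], [-0.001, -0.002, -1.0]] F [-0.1  1.5  0.4] gap 0.996 ff 0.0 q [ 0.23  0.14  2.08 -0.    0.93  0.32]
[257. 189.] [ 60   2 164]
[256. 169.] [ 60   2 164]
[259. 204.] [ 14  75 126]
[251. 115.] [ 15   4 133]
[198. 187.] [108  31 164]
blob 4846 [447.8 147.9] [88.  56.9] 83.7
```

Request:
{"op": "servo_tool", "data": {"rows": [[[85,0.003,0.008,0.248,0,0,0.04],[85,0.003,0.008,0.248,0,0,0.04],[85,0.003,0.008,0.248,0,0,0.04],[85,0.003,0.008,0.248,0,0,0.04],[85,0.003,0.008,0.248,0,0,0.04],[50,0.003,0.008,0.248,0,0,0.04],[50,0.003,0.008,0.248,0,0,0.04],[50,0.003,0.008,0.248,0,0,0.04],[50,0.003,0.008,0.248,0,0,0.04]]]}}

```text
time: 17.33
ee_pos: [0.4518, 0.1485, 0.0266]
tcp_rot: [0.744, 0.668, 0.003, 0.002]
force: [1.0, 0.3, 7.5]
finger_gap: 0.624
finger_force: 63.7
```

Request:
{"op": "servo_tool", "data": {"rows": [[[50,0,0,-0.1,0,0,0],[50,0,0,-0.18,0,0,0],[50,0,0,-0.27,0,0,0],[50,0,0,-0.356,0,0,0],[50,0,0,-0.356,0,0,0],[50,0,0,-0.356,0,0,0]]]}}

```text
time: 17.83
ee_pos: [0.4527, 0.1487, 0.2076]
tcp_rot: [0.744, 0.668, 0.006, 0.004]
force: [-0.7, 0.5, -0.7]
finger_gap: 0.626
finger_force: 64.2
```

```bash
python3 - <<'E'
from h import *
plan([([.608,.055,.20],-87.8,50)])
E
```

```text
t 17.83 p [0.4527 0.1487 0.2076] R [[0.107, 0.994, 0.014], [0.994, -0.107, 0.003], [0.005, 0.014, -1.0]] F [-0.7  0.5 -0.7] gap 0.626 ff 64.18566584587097 q [ 0.23  0.06  2.02 -0.    1.05  0.33]
[50, -0.051, 0.11, 0.006, 0.005, -0.009, 0.95] rows 3.8
[50, 0.005, 0.121, 0.006, 0.005, -0.009, 0.95] rows 3.8
[50, 0.059, 0.105, 0.006, 0.005, -0.009, 0.95] rows 3.8
```

Request:
{"op": "servo_tool", "data": {"rows": [[[50,-0.05,0.113,0,0,0,0.95],[50,-0.05,0.113,0,0,0,0.95],[50,-0.05,0.113,0,0,0,0.95],[50,-0.05,0.113,0,0,0,0.95]]]}}

```text
time: 18.17
ee_pos: [0.5018, 0.1159, 0.1995]
tcp_rot: [0.882, 0.471, -0.001, -0.0]
force: [-0.4, 0.8, -1.2]
finger_gap: 0.617
finger_force: 64.1
```

Request:
{"op": "servo_tool", "data": {"rows": [[[50,0.007,0.123,0,0,0,0.95],[50,0.007,0.123,0,0,0,0.95],[50,0.007,0.123,0,0,0,0.95],[50,0.007,0.123,0,0,0,0.95]]]}}

```text
time: 18.5
ee_pos: [0.555, 0.085, 0.199]
tcp_rot: [0.968, 0.25, -0.001, -0.0]
force: [-0.2, -1.2, -1.2]
finger_gap: 0.623
finger_force: 64.1
```

Request:
{"op": "servo_tool", "data": {"rows": [[[50,0.062,0.105,0,0,0,0.95],[50,0.062,0.105,0,0,0,0.95],[50,0.062,0.105,0,0,0,0.95],[50,0.062,0.105,0,0,0,0.95],[50,0.062,0.105,0,0,0,0.95],[50,0.062,0.105,0,0,0,0.95],[50,0.062,0.105,0,0,0,0.95]]]}}

```text
time: 19.08
ee_pos: [0.6071, 0.0556, 0.1997]
tcp_rot: [1.0, 0.021, -0.001, -0.0]
force: [-0.5, 0.0, -1.8]
finger_gap: 0.617
finger_force: 64.1
```

```bash
python3 - <<'E'
from h import *
plan([([.608,.055,.124],-87.8,50)])
f=grab_frame("wrist")
o=get_obs()["ee_pos"]
h=cv2.cvtColor(f["image"],cv2.COLOR_RGB2HSV); u=fproj(f,[o[0],o[1],o[2]-.003]);print(u,h[int(u[1]),int(u[0])])
P=blob(f,o,o[2]-.003,(0,0,135),(180,14,255),.058)
cv2.imwrite("pics/w8.png",cv2.resize(f["image"][100:350,120:386,::-1],None,fx=2.3,fy=2.3,interpolation=cv2.INTER_CUBIC))
E
```

```text
t 19.08 p [0.6071 0.0556 0.1997] R [[0.999, 0.041, -0.002], [0.041, -0.999, -0.0], [-0.002, -0.0, -1.0]] F [-0.5  0.  -1.8] gap 0.617 ff 64.13930296897888 q [0.02 0.33 1.71 0.   1.1  1.55]
[50, 0.002, 0.001, 0.151, -0.0, 0.004, 0.005] rows 1.8
[253.00952029 263.14760876] [ 60   1 184]
blob 11197 [624.3  56.2] [82.1 53.9] 2.2
```

View pics/w8.png

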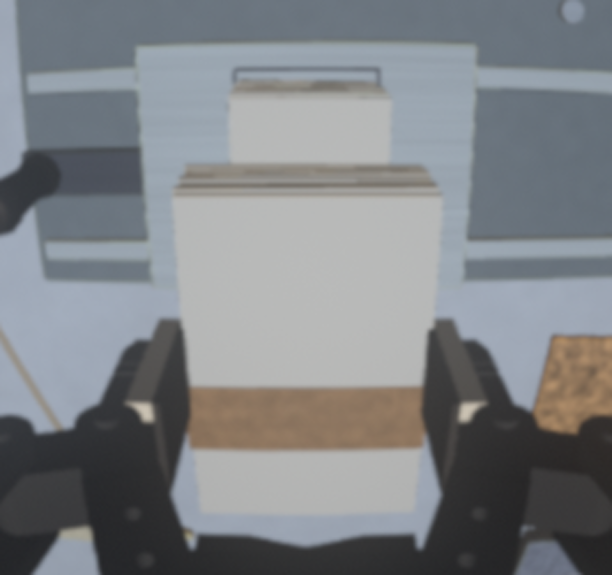

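Pack C on the pile spans (230,95)–(391,96), the outline (234,69)–(380,68), and the held pack D (176,194), (441,194), (415,514), (202,514).

```bash
cat >> h.py <<'E'
def rel(f,ol,pk,zp,held,zh,s,c0,r0):
    P=lambda q,z:at(f,(q[0]+.5)/s-.5+c0,(q[1]+.5)/s-.5+r0,z,True)
    X=np.array([np.cos(np.radians(2.2)),np.sin(np.radians(2.2)),0]);Y=np.array([-X[1],X[0],0])
    m=(P(ol[0],.032)+P(ol[1],.032))/2-.046*X;print("outline mid",m.round(4))
    a=[P(p,zp) for p in pk];k=(a[0]+a[1])/2-.043*X;d=a[1]-a[0];print("pile top mid",k.round(4),((k-m)@X).round(4),((k-m)@Y).round(4),np.linalg.norm(d).round(4),np.degrees(np.arctan2(d[1],d[0])).round(1))
    if held: wq(f,"held",held,zh,s,c0,r0)
E
python3 - <<'E'
from h import *
f=grab_frame("wrist")
rel(f,[(234,69),(380,68)],[(230,95),(391,96)],.098,[(176,194),(441,194),(415,514),(202,514)],.197,2.3,120,100)
st()
E
```

```text
outline mid [0.6088 0.0553 0.032 ]
pile top mid [0.6103 0.0543 0.098 ] 0.0014 -0.001 0.0541 -88.0
held [0.6067 0.0552 0.197 ] u 0.0533 -87.8 v 0.0848 -177.6
t 19.18 p [0.6076 0.0557 0.2004] R [[0.999, 0.04, -0.001], [0.04, -0.999, -0.0], [-0.001, -0.0, -1.0]] F [ 0.2 -0.1 -1.8] gap 0.619 ff 64.13909196853638 q [ 0.02  0.33  1.71 -0.    1.1   1.55]
```

Request:
{"op": "servo_tool", "data": {"rows": [[[50,0.004,0,0.07,0,0,0.003],[50,0.004,0,0.12,0,0,0.003],[50,0.004,0,0.144,0,0,0.003],[50,0.004,0,0.155,0,0,0.003],[50,0.004,0,0.155,0,0,0.003],[50,0.004,0,0.155,0,0,0.003],[50,0.004,0,0.155,0,0,0.003]]]}}

```text
time: 19.77
ee_pos: [0.6106, 0.0558, 0.1245]
tcp_rot: [1.0, 0.019, 0.0, -0.0]
force: [-1.9, 0.1, 3.4]
finger_gap: 0.62
finger_force: 66.3
```

Request:
{"op": "servo_tool", "data": {"rows": [[[75,0,0,0,0,0,0],[85,0,0,0,0,0,0],[85,0,0,-0.03,0,0,0],[85,0,0,-0.1,0,0,0],[85,0,0,-0.155,0,0,0],[85,0,0,-0.155,0,0,0],[85,0,0,-0.155,0,0,0]]]}}

```text
time: 20.35
ee_pos: [0.6122, 0.0555, 0.2035]
tcp_rot: [1.0, 0.019, 0.003, 0.0]
force: [0.6, -0.4, -1.5]
finger_gap: 1.0
finger_force: 0.0
```

```bash
python3 - <<'E'
from h import *
plan([([.447,.029,.15],-7.5,85)],start=([.609,.055,.2],-87.8))
st()
E
```

```text
[85, -0.109, 0.013, 0.033, 0.0, 0.0, -0.934] rows 3.7
[85, -0.103, -0.037, 0.033, 0.0, 0.0, -0.934] rows 3.7
[85, -0.075, -0.079, 0.033, 0.0, 0.0, -0.934] rows 3.7
t 20.35 p [0.6122 0.0555 0.2035] R [[0.999, 0.037, 0.006], [0.037, -0.999, 0.0], [0.006, 0.0, -1.0]] F [ 0.6 -0.4 -1.5] gap 1.0 ff 0.0 q [ 0.02  0.33  1.7  -0.    1.1   1.55]
```

Request:
{"op": "servo_tool", "data": {"rows": [[[85,-0.109,0.013,0.033,0,0,-0.934],[85,-0.109,0.013,0.033,0,0,-0.934],[85,-0.109,0.013,0.033,0,0,-0.934],[85,-0.109,0.013,0.033,0,0,-0.934]]]}}

```text
time: 20.68
ee_pos: [0.5528, 0.0468, 0.1815]
tcp_rot: [0.968, 0.252, -0.003, -0.001]
force: [0.5, 0.4, 0.3]
finger_gap: 0.996
finger_force: 0.0
```

Request:
{"op": "servo_tool", "data": {"rows": [[[85,-0.103,-0.037,0.033,0,0,-0.934],[85,-0.103,-0.037,0.033,0,0,-0.934],[85,-0.103,-0.037,0.033,0,0,-0.934],[85,-0.103,-0.037,0.033,0,0,-0.934]]]}}

```text
time: 21.02
ee_pos: [0.4987, 0.0382, 0.1652]
tcp_rot: [0.883, 0.469, -0.002, -0.001]
force: [0.5, -0.5, -0.4]
finger_gap: 0.993
finger_force: 0.0
```

Request:
{"op": "servo_tool", "data": {"rows": [[[85,-0.075,-0.079,0.033,0,0,-0.934],[85,-0.075,-0.079,0.033,0,0,-0.934],[85,-0.075,-0.079,0.033,0,0,-0.934],[85,-0.075,-0.079,0.033,0,0,-0.934],[85,-0.075,-0.079,0.033,0,0,-0.934],[85,-0.075,-0.079,0.033,0,0,-0.934]]]}}

```text
time: 21.52
ee_pos: [0.4473, 0.0296, 0.1503]
tcp_rot: [0.753, 0.658, -0.001, -0.001]
force: [0.0, 0.2, -0.1]
finger_gap: 0.996
finger_force: 0.0
```

```bash
python3 - <<'E'
from h import *
st(); f=grab_frame("wrist")
h=cv2.cvtColor(f["image"],cv2.COLOR_RGB2HSV)
u=fproj(f,[.4478,.0277,.014]);print(u,h[int(u[1]),int(u[0])])
blob(f,(.4478,.029),.014,(3,90,60),(18,255,255),.06)
E
```

```text
t 21.52 p [0.4473 0.0296 0.1503] R [[0.135, 0.991, -0.002], [0.991, -0.135, -0.0], [-0.0, -0.002, -1.0]] F [ 0.   0.2 -0.1] gap 0.996 ff 0.0 q [-0.03  0.1   2.11 -0.    0.93  0.1 ]
[254.52254136 187.42951499] [ 11 116 132]
blob 5501 [449.1  29.9] [86.9 56.8] 80.7
```

Request:
{"op": "servo_tool", "data": {"rows": [[[85,0.001,0.004,0.262,0,0,0.052],[85,0.001,0.004,0.262,0,0,0.052],[85,0.001,0.004,0.262,0,0,0.052],[85,0.001,0.004,0.262,0,0,0.052],[85,0.001,0.004,0.262,0,0,0.052],[50,0.001,0.004,0.262,0,0,0.052],[50,0.001,0.004,0.262,0,0,0.052],[50,0.001,0.004,0.262,0,0,0.052],[50,0.001,0.004,0.262,0,0,0.052]]]}}

```text
time: 22.32
ee_pos: [0.4528, 0.0299, 0.0238]
tcp_rot: [0.761, 0.649, 0.002, 0.002]
force: [-2.0, 0.4, 4.2]
finger_gap: 0.666
finger_force: 62.7
```

Request:
{"op": "servo_tool", "data": {"rows": [[[50,0,0,-0.1,0,0,0],[50,0,0,-0.18,0,0,0],[50,0,0,-0.27,0,0,0],[50,0,0,-0.35,0,0,0],[50,0,0,-0.4,0,0,0],[50,0,0,-0.4,0,0,0]]]}}

```text
time: 22.82
ee_pos: [0.4568, 0.0298, 0.2316]
tcp_rot: [0.761, 0.649, 0.008, 0.008]
force: [1.0, 0.3, -0.4]
finger_gap: 0.664
finger_force: 64.3
```

```bash
python3 - <<'E'
from h import *
st()
plan([([.609,.055,.22],-87.8,50)],start=([.449,.030,.219],-9.3))
E
```

```text
t 22.82 p [0.4568 0.0298 0.2316] R [[0.158, 0.987, 0.022], [0.987, -0.158, -0.001], [0.003, 0.022, -1.0]] F [ 1.   0.3 -0.4] gap 0.664 ff 64.32212573010474 q [-0.03 -0.02  2.04  0.    1.09  0.13]
[50, 0.034, 0.103, -0.001, 0.0, 0.0, 0.913] rows 3.7
[50, 0.075, 0.077, -0.001, 0.0, 0.0, 0.913] rows 3.7
[50, 0.102, 0.036, -0.001, 0.0, 0.0, 0.913] rows 3.7
```

Request:
{"op": "servo_tool", "data": {"rows": [[[50,0.034,0.103,0,0,0,0.913],[50,0.034,0.103,0,0,0,0.913],[50,0.034,0.103,0,0,0,0.913],[50,0.034,0.103,0,0,0,0.913]]]}}

```text
time: 23.15
ee_pos: [0.5049, 0.0387, 0.2223]
tcp_rot: [0.889, 0.457, 0.002, 0.001]
force: [1.3, 0.4, -1.6]
finger_gap: 0.664
finger_force: 64.3
```

Request:
{"op": "servo_tool", "data": {"rows": [[[50,0.075,0.077,0,0,0,0.913],[50,0.075,0.077,0,0,0,0.913],[50,0.075,0.077,0,0,0,0.913],[50,0.075,0.077,0,0,0,0.913]]]}}

```text
time: 23.48
ee_pos: [0.5579, 0.0471, 0.222]
tcp_rot: [0.97, 0.244, 0.002, 0.0]
force: [-0.2, 0.4, -1.3]
finger_gap: 0.667
finger_force: 64.4
```

Request:
{"op": "servo_tool", "data": {"rows": [[[50,0.102,0.036,0,0,0,0.913],[50,0.102,0.036,0,0,0,0.913],[50,0.102,0.036,0,0,0,0.913],[50,0.102,0.036,0,0,0,0.913],[50,0.102,0.036,0,0,0,0.913],[50,0.102,0.036,0,0,0,0.913],[50,0.102,0.036,0,0,0,0.913]]]}}

```text
time: 24.07
ee_pos: [0.6102, 0.0556, 0.2214]
tcp_rot: [1.0, 0.022, 0.001, 0.0]
force: [0.5, -0.2, -0.8]
finger_gap: 0.663
finger_force: 64.4
```

```bash
python3 - <<'E'
from h import *
o,R=st(); f=grab_frame("wrist")
cv2.imwrite("pics/w9.png",cv2.resize(f["image"][100:350,120:386,::-1],None,fx=2.3,fy=2.3,interpolation=cv2.INTER_CUBIC))
p=o["ee_pos"];p[2]-=.005
blob(f,p,p[2],(3,90,60),(18,255,255),.062)
E
```

```text
t 24.07 p [0.6102 0.0556 0.2214] R [[0.999, 0.045, 0.002], [0.045, -0.999, 0.0], [0.002, 0.0, -1.0]] F [ 0.5 -0.2 -0.8] gap 0.663 ff 64.38574075698853 q [ 0.02  0.31  1.69 -0.    1.14  1.55]
blob 14246 [620.5  39.2] [70.6 90.3] 2.5
```

View pics/w9.png

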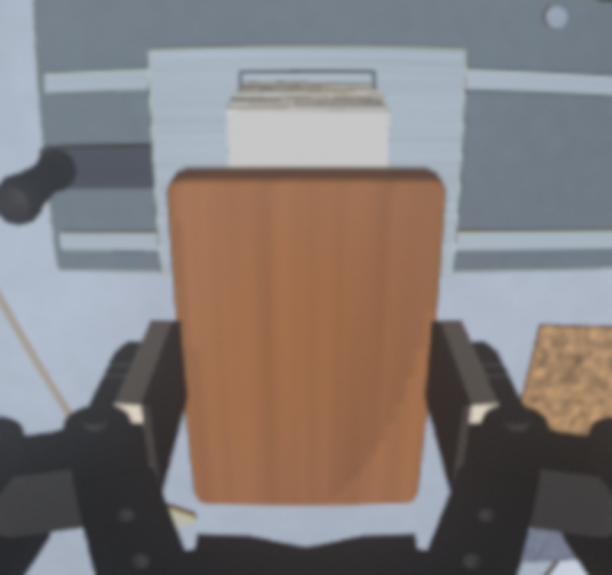

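The board is held squarely at (168,182), (446,182), (419,502), (195,502). The pile's top edge is (228,108)–(389,108) and the outline is (240,71)–(375,71).

```bash
python3 - <<'E'
from h import *
f=grab_frame("wrist")
rel(f,[(240,71),(375,71)],[(228,108),(389,108)],.120,[(168,182),(446,182),(419,502),(195,502)],.2214-.006,2.3,120,100)
E
```

```text
outline mid [0.6084 0.0549 0.032 ]
pile top mid [0.6091 0.0549 0.12  ] 0.0007 -0.0 0.0541 -87.5
held [0.6112 0.0555 0.2154] u 0.0567 -87.6 v 0.0846 -177.4
```

Request:
{"op": "servo_tool", "data": {"rows": [[[50,-0.002,0.001,0.07,0,0,0],[50,-0.002,0.001,0.12,0,0,0],[50,-0.002,0.001,0.14,0,0,0],[50,-0.002,0.001,0.15,0,0,0],[50,-0.002,0.001,0.156,0,0,0],[50,-0.002,0.001,0.158,0,0,0],[50,-0.002,0.001,0.158,0,0,0]]]}}

```text
time: 24.75
ee_pos: [0.6089, 0.0549, 0.1448]
tcp_rot: [1.0, 0.022, -0.001, 0.0]
force: [-6.9, -0.7, 10.5]
finger_gap: 0.664
finger_force: 66.3
```

Request:
{"op": "servo_tool", "data": {"rows": [[[75,0,0,0,0,0,0],[85,0,0,0,0,0,0],[85,0,0,-0.03,0,0,0],[85,0,0,-0.1,0,0,0],[85,0,0,-0.1,0,0,0]]]}}

```text
time: 25.17
ee_pos: [0.614, 0.0552, 0.1982]
tcp_rot: [1.0, 0.022, 0.006, -0.0]
force: [1.1, -0.2, 1.6]
finger_gap: 0.996
finger_force: 0.0
```

Request:
{"op": "servo_tool", "data": {"rows": [[[60,-0.001,-0.08,0,0,0,0],[60,-0.002,-0.16,0,0,0,0],[60,-0.002,-0.235,0,0,0,0],[60,-0.002,-0.235,0.03,0,0,0],[60,-0.002,-0.235,0.06,0,0,0],[60,-0.002,-0.235,0.06,0,0,0],[60,-0.002,-0.235,0.06,0,0,0]]]}}

```text
time: 25.75
ee_pos: [0.6028, 0.1725, 0.1608]
tcp_rot: [1.0, 0.022, -0.001, 0.0]
force: [-0.2, -0.5, 0.9]
finger_gap: 0.704
finger_force: 0.0
```

```bash
python3 - <<'E'
from h import *
o,R=st(); f=grab_frame("wrist"); cv2.imwrite("pics/w10.png",f["image"][:,:,::-1])
h=cv2.cvtColor(f["image"],cv2.COLOR_RGB2HSV)
u=fproj(f,[.604,.176,.09]);print(u)
x,y=u.astype(int); print(h[y-40:y+44:4,x-40:x+44:4,2])
blob(f,(.604,.176),.09,(0,0,0),(180,255,52),.03)
E
```

```text
t 25.75 p [0.6028 0.1725 0.1608] R [[0.999, 0.043, -0.001], [0.043, -0.999, -0.0], [-0.001, 0.0, -1.0]] F [-0.2 -0.5  0.9] gap 0.704 ff 0.0 q [ 0.21  0.4   1.69 -0.    1.04  1.74]
[247.99860412 210.35232384]
[[183 184 185 186 186 185 121 127 127 127 127 127 126 125 125 125 126 127
  127 125 124]
 [185 185 184 185 186 186 122  97  84  83  82  82  82  81  81  81  82  82
   83  83  84]
 [187 185 184 185 186 185 123  93  67  62  61  74  91  91  90  90  90  90
   90  91  91]
 [186 186 185 185 184 184 122  70  61  59  59  58  73  90  90  89  90  89
   89  90  91]
 [186 185 185 185 185 185 124  64  61  59  59  57  61  90  90  89  90  90
   90  90  91]
 [186 185 186 186 185 185 124  63  60  59  58  56  64  89  89  89  89  89
   89  89  89]
 [188 187 186 186 186 186 129  64  61  60  59  57  80  91  91  90  91  91
   90  91  91]
 [187 187 186 186 186 186 108  63  63  62  61  59  82 115 116 116 116 115
  115 116 117]
 [187 187 187 187 187 176  67  65  70  72  67  61  61 125 126 126 127 126
  126 126 127]
 [188 188 188 187 185 149  67  70  73  73  70  66  60 115 126 126 125 125
  127 126 126]
 [
[... 304 characters left out ...]
18 153 171 172 172 172 172 172 173
  172 172 172]
 [188 187 187 187 188 187 153 126 160 177 177 177 177 176 176 177 176 176
  176 176 176]
 [187 186 187 186 186 187 163 125 133 138 138 136 134 133 133 133 132 132
  132 132 132]
 [186 186 185 186 186 186 163 126 129 130 128 128 129 130 130 129 128 128
  129 129 128]
 [185 185 185 186 185 185 184 133 132 130 131 133 134 133 133 132 132 133
  134 134 135]
 [185 186 185 186 185 186 188 188 188 187 187 186 186 186 185 184 184 183
  182 182 183]
 [184 185 185 186 186 186 187 188 189 188 187 187 186 187 186 187 185 184
  182 182 182]
 [186 186 185 187 186 187 187 189 188 188 187 187 187 187 186 185 184 184
  183 183 182]]
blob 0 [0. 0.] [0. 0.] 0.0
```

Request:
{"op": "servo_tool", "data": {"rows": [[[60,0.003,-0.013,0.08,0,0,0],[60,0.003,-0.013,0.14,0,0,0],[60,0.003,-0.013,0.186,0,0,0],[60,0.003,-0.013,0.186,0,0,0],[60,0.003,-0.013,0.186,0,0,0],[5,0.003,-0.013,0.186,0,0,0],[5,0.003,-0.013,0.186,0,0,0],[5,0.003,-0.013,0.186,0,0,0],[5,0.003,-0.013,0.186,0,0,0],[5,0.003,-0.013,0.186,0,0,0]]]}}

```text
time: 26.63
ee_pos: [0.6064, 0.1796, 0.071]
tcp_rot: [1.0, 0.021, 0.002, -0.001]
force: [-0.5, 0.3, 7.9]
finger_gap: 0.215
finger_force: 58.6
```

```bash
python3 - <<'E'
from h import *
st()
E
```

```text
t 26.63 p [0.6064 0.1796 0.071 ] R [[0.999, 0.043, 0.004], [0.043, -0.999, 0.001], [0.005, -0.001, -1.0]] F [-0.5  0.3  7.9] gap 0.215 ff 58.55207562446594 q [0.22 0.53 1.72 0.   0.89 1.75]
```

Request:
{"op": "servo_tool", "data": {"rows": [[[5,0,0.008,0,0,0,0],[5,0,0.022,0,0,0,0],[5,0,0.042,0,0,0,0],[5,0,0.064,0,0,0,0],[5,0,0.088,0,0,0,0],[5,0,0.112,0,0,0,0],[5,0,0.136,0,0,0,0],[5,0,0.16,0,0,0,0],[5,0,0.184,0,0,0,0],[5,0,0.206,0,0,0,0]]]}}

```text
time: 27.47
ee_pos: [0.611, 0.0771, 0.071]
tcp_rot: [1.0, 0.021, 0.003, -0.001]
force: [0.7, 5.2, 6.2]
finger_gap: 0.215
finger_force: 58.7
```

Request:
{"op": "servo_tool", "data": {"rows": [[[5,0,0.022,0,0,0,0],[5,0,0.044,0,0,0,0],[5,0,0.064,0,0,0,0],[5,0,0.082,0,0,0,0],[5,0,0.097,0,0,0,0],[5,0,0.11,0,0,0,0],[5,0,0.12,0,0,0,0],[5,0,0.126,0,0,0,0],[5,0,0.126,0,0,0,0]]]}}

```text
time: 28.22
ee_pos: [0.614, 0.0132, 0.071]
tcp_rot: [1.0, 0.021, 0.003, -0.0]
force: [0.6, 1.1, 5.5]
finger_gap: 0.215
finger_force: 58.8
```

Request:
{"op": "servo_tool", "data": {"rows": [[[5,0,0.004,0,0,0,0],[5,0,0.008,0,0,0,0],[5,0,0.012,0,0,0,0],[5,0,0.016,0,0,0,0],[5,0,0.016,0,0,0,0]]]}}

```text
time: 28.63
ee_pos: [0.6143, 0.0058, 0.071]
tcp_rot: [1.0, 0.021, 0.003, -0.001]
force: [-0.2, 2.6, 7.0]
finger_gap: 0.213
finger_force: 58.8
```

Request:
{"op": "servo_tool", "data": {"rows": [[[5,0,0.004,0,0,0,0],[5,0,0.008,0,0,0,0],[5,0,0.012,0,0,0,0],[5,0,0.012,0,0,0,0],[5,0,0.012,0,0,0,0]]]}}

```text
time: 29.05
ee_pos: [0.6144, 0.0045, 0.0711]
tcp_rot: [1.0, 0.02, 0.003, -0.004]
force: [1.3, 16.0, 6.9]
finger_gap: 0.218
finger_force: 59.4
```

Request:
{"op": "servo_tool", "data": {"rows": [[[50,0,-0.006,0,0,0,0],[50,0,-0.006,0,0,0,0],[50,0,-0.006,-0.08,0,0,0],[50,0,-0.006,-0.16,0,0,0],[50,0,-0.006,-0.24,0,0,0],[50,0,-0.006,-0.32,0,0,0],[50,0,-0.006,-0.4,0,0,0],[50,0,-0.006,-0.48,0,0,0],[50,0,-0.006,-0.56,0,0,0],[50,0,-0.006,-0.64,0,0,0]]]}}

```text
time: 29.88
ee_pos: [0.6113, 0.0013, 0.3904]
tcp_rot: [1.0, 0.021, 0.0, 0.0]
force: [1.5, -0.5, -0.2]
finger_gap: 0.584
finger_force: 0.0
```

Request:
{"op": "servo_tool", "data": {"rows": [[[50,0,0,-0.03,0,0,-0.25],[50,0,0,-0.03,0,0,-0.5],[50,0,0,-0.03,0,0,-0.75],[50,0,0,-0.03,0,0,-1.0],[50,0,0,-0.03,0,0,-1.0]]]}}

```text
time: 30.3
ee_pos: [0.6117, 0.0013, 0.4033]
tcp_rot: [0.963, 0.269, -0.0, 0.0]
force: [0.2, -0.6, -1.3]
finger_gap: 0.582
finger_force: 0.0
```

Request:
{"op": "servo_tool", "data": {"rows": [[[50,0,0,0,0,0,-1.0],[50,0,0,0,0,0,-1.0],[50,0,0,0,0,0,-1.0],[50,0,0,0,0,0,-1.0],[50,0,0,0,0,0,-1.0],[50,0,0,0,0,0,-1.0]]]}}

```text
time: 30.8
ee_pos: [0.6118, 0.0017, 0.403]
tcp_rot: [0.869, 0.496, -0.0, 0.0]
force: [-0.7, 0.1, -0.4]
finger_gap: 0.582
finger_force: 0.0
```

```bash
python3 - <<'E'
from h import *
plan([([.593,-.176,.41],-30,50)])
E
```

```text
t 30.8 p [0.6118 0.0017 0.403 ] R [[0.509, 0.861, -0.0], [0.861, -0.509, -0.0], [-0.001, -0.0, -1.0]] F [-0.7  0.1 -0.4] gap 0.582 ff 0.0 q [-0.07  0.19  1.48 -0.    1.48  0.47]
[50, -0.325, 0.148, -0.014, -0.0, 0.001, -0.02] rows 4.3
```

Request:
{"op": "servo_tool", "data": {"rows": [[[50,-0.325,0.148,-0.01,0,0,0],[50,-0.325,0.148,-0.01,0,0,0],[50,-0.325,0.148,-0.01,0,0,0],[50,-0.325,0.148,-0.01,0,0,0],[50,-0.325,0.148,-0.01,0,0,0],[50,-0.325,0.148,-0.01,0,0,0],[50,-0.325,0.148,-0.01,0,0,0]]]}}

```text
time: 31.38
ee_pos: [0.5938, -0.176, 0.408]
tcp_rot: [0.868, 0.496, 0.0, -0.001]
force: [0.3, 0.3, 0.8]
finger_gap: 0.589
finger_force: 0.0
```

```bash
python3 - <<'E'
from h import *
st()
f=crop("wrist",70,60,360,270,2.2,"w11.png")
for z in (.338,.312): print((fproj(f,[.593,-.176,z])-[70,60])*2.2)
print((fproj(f,[.615,-.12,.3])-[70,60])*2.2)
E
```

```text
t 31.38 p [ 0.5938 -0.176   0.408 ] R [[0.508, 0.862, -0.0], [0.862, -0.508, 0.001], [0.001, -0.001, -1.0]] F [0.3 0.3 0.8] gap 0.589 ff 0.0 q [-0.36  0.2   1.45  0.    1.49  0.17]
[401.9544156  338.12364701]
[401.93686565 310.21599314]
[375.1903804  141.18006128]
```

View pics/w11.png

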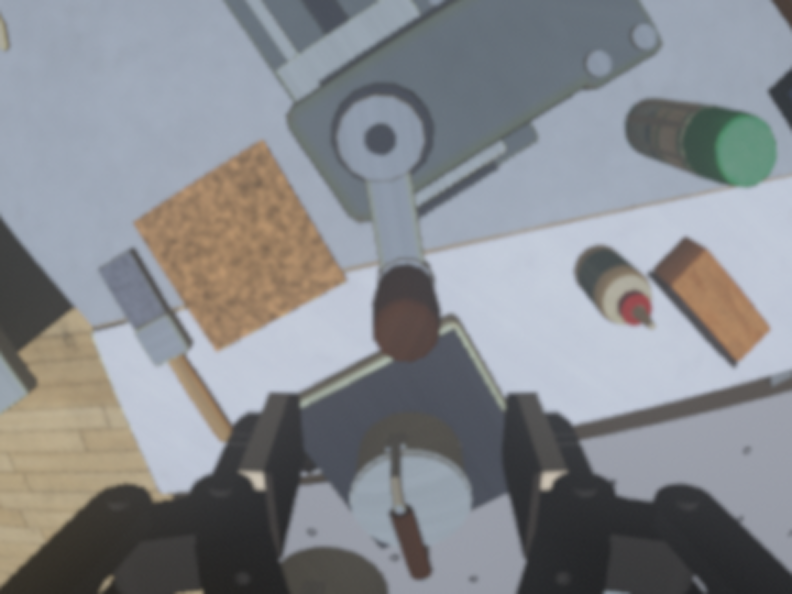

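The knob's top centre is at (406,330) and the hub at (380,139), close to the predicted points. The pot is still on the warmer.

```bash
python3 - <<'E'
from h import *
f=grab_frame("wrist")
P=lambda x,y,z:at(f,(x+.5)/2.2-.5+70,(y+.5)/2.2-.5+60,z,True)
k=P(406,330,.338);h=P(380,139,.30);print(k,h,np.linalg.norm((k-h)[:2]),np.degrees(np.arctan2(*(k-h)[1::-1])))
plan([([k[0],k[1],.311],-30,50)])
E
```

```text
[ 0.59568071 -0.17290013  0.338     ] [ 0.61686406 -0.11880321  0.3       ] 0.058096568170816966 -111.38439502140874
t 31.48 p [ 0.5941 -0.1743  0.4081] R [[0.504, 0.864, -0.0], [0.864, -0.504, 0.001], [0.001, -0.001, -1.0]] F [0.5 0.1 0.4] gap 0.587 ff 0.0 q [-0.36  0.2   1.45  0.    1.49  0.17]
[50, 0.004, 0.001, 0.194, -0.001, -0.002, -0.01] rows 2.3
```

Request:
{"op": "servo_tool", "data": {"rows": [[[50,0.002,0.001,0.07,0,0,0],[50,0.002,0.001,0.14,0,0,0],[50,0.002,0.001,0.192,0,0,0],[50,0.002,0.001,0.192,0,0,0],[50,0.002,0.001,0.192,0,0,0],[10,0.002,0.001,0.192,0,0,0],[10,0.002,0.001,0.192,0,0,0],[10,0.002,0.001,0.192,0,0,0],[10,0.002,0.001,0.192,0,0,0],[10,0.002,0.001,0.192,0,0,0]]], "force": 60}}

```text
time: 32.32
ee_pos: [0.5963, -0.1747, 0.3157]
tcp_rot: [0.867, 0.498, 0.002, 0.001]
force: [-0.9, 3.2, 6.8]
finger_gap: 0.265
finger_force: 58.7
```

```bash
python3 - <<'E'
from h import *
st()
f=grab_frame("top")
# foot/board can't be seen; list circle rows
E
```

```text
t 32.32 p [ 0.5963 -0.1747  0.3157] R [[0.504, 0.864, 0.005], [0.864, -0.504, -0.0], [0.002, 0.004, -1.0]] F [-0.9  3.2  6.8] gap 0.265 ff 58.705036640167236 q [-0.36  0.25  1.57  0.    1.32  0.17]
```

```bash
cat > cr.py <<'E'
import sys; from h import *
phi0,tot,per,n=map(float,sys.argv[1:5])  # start phase deg, total rad, rad/row, rows/call
R=dn(float(sys.argv[5]) if len(sys.argv)>5 else -30.3); t=0
while t<tot-1e-6:
    a=np.radians(phi0)-t; rows=[]
    for i in range(1,int(n)+1):
        b=a-i*per; d=R.inv().apply([.06*(np.cos(b)-np.cos(a)),.06*(np.sin(b)-np.sin(a)),0])/.5
        rows.append([10,round(d[0],3),round(d[1],3),0,0,0,0])
    print(rows); t+=per*n
E
python3 cr.py -110.5 4 .25 4
```

```text
[[10, np.float64(-0.001), np.float64(-0.03), 0, 0, 0, 0], [10, np.float64(0.005), np.float64(-0.059), 0, 0, 0, 0], [10, np.float64(0.018), np.float64(-0.086), 0, 0, 0, 0], [10, np.float64(0.037), np.float64(-0.109), 0, 0, 0, 0]]
[[10, np.float64(0.024), np.float64(-0.017), 0, 0, 0, 0], [10, np.float64(0.052), np.float64(-0.028), 0, 0, 0, 0], [10, np.float64(0.082), np.float64(-0.032), 0, 0, 0, 0], [10, np.float64(0.112), np.float64(-0.028), 0, 0, 0, 0]]
[[10, np.float64(0.028), np.float64(0.011), 0, 0, 0, 0], [10, np.float64(0.052), np.float64(0.029), 0, 0, 0, 0], [10, np.float64(0.071), np.float64(0.052), 0, 0, 0, 0], [10, np.float64(0.084), np.float64(0.079), 0, 0, 0, 0]]
[[10, np.float64(0.006), np.float64(0.029), 0, 0, 0, 0], [10, np.float64(0.004), np.float64(0.059), 0, 0, 0, 0], [10, np.float64(-0.005), np.float64(0.088), 0, 0, 0, 0], [10, np.float64(-0.021), np.float64(0.113), 0, 0, 0, 0]]
```

Request:
{"op": "servo_tool", "data": {"rows": [[[10,-0.001,-0.03,0,0,0,0],[10,0.005,-0.059,0,0,0,0],[10,0.018,-0.086,0,0,0,0],[10,0.037,-0.109,0,0,0,0]]]}}

```text
time: 32.7
ee_pos: [0.5598, -0.1342, 0.3157]
tcp_rot: [0.867, 0.498, 0.003, 0.005]
force: [5.5, -4.9, 1.7]
finger_gap: 0.267
finger_force: 59.8
```

Request:
{"op": "servo_tool", "data": {"rows": [[[10,0.024,-0.017,0,0,0,0],[10,0.052,-0.028,0,0,0,0],[10,0.082,-0.032,0,0,0,0],[10,0.112,-0.028,0,0,0,0]]]}}

```text
time: 33.03
ee_pos: [0.5735, -0.0781, 0.3157]
tcp_rot: [0.867, 0.498, -0.0, 0.003]
force: [-2.5, -5.6, 6.1]
finger_gap: 0.267
finger_force: 60.1
```

```bash
python3 - <<'E'
from h import *
o,R=st()
def tang(o,c=(.616,-.1195)):
    d=o["ee_pos"][:2]-c; r=np.hypot(*d); F=o["force"][:2]
    print("r",r,"phi",np.degrees(np.arctan2(d[1],d[0])),"Frad",F@d/r,"Ftan(ccw)",(F[1]*d[0]-F[0]*d[1])/r)
tang(o)
E
```

```text
t 33.03 p [ 0.5735 -0.0781  0.3157] R [[0.504, 0.864, 0.003], [0.864, -0.504, -0.006], [-0.004, 0.005, -1.0]] F [-2.5 -5.6  6.1] gap 0.267 ff 60.07883548736572 q [-0.21  0.16  1.68 -0.01  1.3   0.32]
r 0.05931920783464312 phi 135.75928363861277 Frad -2.1212253311481177 Ftan(ccw) 5.797641801492656
```

Request:
{"op": "servo_tool", "data": {"rows": [[[10,0.028,0.011,0,0,0,0],[10,0.052,0.029,0,0,0,0],[10,0.071,0.052,0,0,0,0],[10,0.084,0.079,0,0,0,0]]]}}

```text
time: 33.37
ee_pos: [0.6286, -0.0594, 0.3157]
tcp_rot: [0.867, 0.498, -0.0, 0.0]
force: [-6.3, -1.3, 7.6]
finger_gap: 0.263
finger_force: 60.3
```

Request:
{"op": "servo_tool", "data": {"rows": [[[10,0.006,0.029,0,0,0,0],[10,0.004,0.059,0,0,0,0],[10,-0.005,0.088,0,0,0,0],[10,-0.021,0.113,0,0,0,0]]]}}

```text
time: 33.7
ee_pos: [0.6734, -0.0955, 0.3157]
tcp_rot: [0.867, 0.499, 0.002, -0.001]
force: [-4.6, 5.1, 7.4]
finger_gap: 0.269
finger_force: 60.3
```

```bash
cat >> h.py <<'E'
def tang(p,F,c=(.616,-.1195)):
    d=np.array(p[:2])-c; r=np.hypot(*d)
    print("r",r.round(4),"phi",np.degrees(np.arctan2(d[1],d[0])).round(1),"Frad",(np.dot(F[:2],d)/r).round(1),"Ftan",((F[1]*d[0]-F[0]*d[1])/r).round(1))
E
python3 - <<'E'
from h import *
o,R=st();tang(o["ee_pos"],o["force"]);tang((.5598,-.1342),(5.5,-4.9))
E
sed -i 's/round(d\[0\],3)/round(float(d[0]),3)/;s/round(d\[1\],3)/round(float(d[1]),3)/' cr.py
python3 cr.py 20.3 3 .25 2
```

```text
t 33.7 p [ 0.6734 -0.0955  0.3157] R [[0.503, 0.864, 0.003], [0.864, -0.503, 0.003], [0.004, 0.001, -1.0]] F [-4.6  5.1  7.4] gap 0.269 ff 60.32667338848114 q [-0.21  0.36  1.42  0.    1.35  0.32]
r 0.0622 phi 22.7 Frad -2.3 Ftan 6.5
r 0.0581 phi -165.3 Frad -4.1 Ftan 6.1
[[10, -0.022, 0.021, 0, 0, 0, 0], [10, -0.048, 0.035, 0, 0, 0, 0]]
[[10, -0.029, 0.008, 0, 0, 0, 0], [10, -0.059, 0.008, 0, 0, 0, 0]]
[[10, -0.029, -0.007, 0, 0, 0, 0], [10, -0.055, -0.021, 0, 0, 0, 0]]
[[10, -0.022, -0.02, 0, 0, 0, 0], [10, -0.038, -0.045, 0, 0, 0, 0]]
[[10, -0.01, -0.028, 0, 0, 0, 0], [10, -0.012, -0.058, 0, 0, 0, 0]]
[[10, 0.005, -0.029, 0, 0, 0, 0], [10, 0.017, -0.057, 0, 0, 0, 0]]
```

Request:
{"op": "servo_tool", "data": {"rows": [[[10,-0.022,0.021,0,0,0,0],[10,-0.048,0.035,0,0,0,0]]]}}

```text
time: 33.87
ee_pos: [0.6776, -0.125, 0.3158]
tcp_rot: [0.867, 0.498, 0.004, 0.0]
force: [-0.5, 5.4, 6.1]
finger_gap: 0.262
finger_force: 60.1
```

Request:
{"op": "servo_tool", "data": {"rows": [[[10,-0.029,0.008,0,0,0,0],[10,-0.059,0.008,0,0,0,0]]]}}

```text
time: 34.03
ee_pos: [0.6671, -0.1529, 0.3158]
tcp_rot: [0.867, 0.498, 0.005, 0.001]
force: [3.9, 7.8, 5.3]
finger_gap: 0.262
finger_force: 60.0
```

Request:
{"op": "servo_tool", "data": {"rows": [[[10,-0.029,-0.007,0,0,0,0],[10,-0.055,-0.021,0,0,0,0]]]}}

```text
time: 34.2
ee_pos: [0.6451, -0.1721, 0.3158]
tcp_rot: [0.867, 0.498, 0.006, 0.003]
force: [6.1, 4.6, 3.6]
finger_gap: 0.264
finger_force: 59.9
```

```bash
python3 - <<'E'
from h import *
o,R=st();tang(o["ee_pos"],o["force"])
f=crop("scene",240,140,100,80,6,"s2.png")
E
```

```text
t 34.2 p [ 0.6451 -0.1721  0.3158] R [[0.504, 0.864, 0.013], [0.864, -0.504, 0.002], [0.008, 0.011, -1.0]] F [6.1 4.6 3.6] gap 0.264 ff 59.89050507545471 q [-0.33  0.33  1.46  0.01  1.33  0.2 ]
r 0.0601 phi -61.0 Frad -1.1 Ftan 7.6
```

Request:
{"op": "servo_tool", "data": {"rows": [[[10,-0.022,-0.02,0,0,0,0]]]}}

```text
time: 34.33
ee_pos: [0.6321, -0.1769, 0.3158]
tcp_rot: [0.867, 0.498, 0.007, 0.004]
force: [9.7, 3.3, 4.1]
finger_gap: 0.266
finger_force: 60.4
```

Request:
{"op": "servo_tool", "data": {"rows": [[[10,-0.016,-0.025,0,0,0,0]]]}}

```text
time: 34.42
ee_pos: [0.6168, -0.1786, 0.3158]
tcp_rot: [0.867, 0.498, 0.006, 0.005]
force: [9.3, 1.9, 3.0]
finger_gap: 0.264
finger_force: 60.3
```

```bash
python3 - <<'E'
from h import *
o,R=st();tang(o["ee_pos"],o["force"])
E
```

```text
t 34.42 p [ 0.6168 -0.1786  0.3158] R [[0.504, 0.864, 0.015], [0.864, -0.504, -0.003], [0.005, 0.014, -1.0]] F [9.3 1.9 3. ] gap 0.264 ff 60.33237934112549 q [-0.35  0.28  1.53  0.    1.31  0.18]
r 0.0591 phi -89.3 Frad -1.7 Ftan 9.4
```

```bash
python3 cr.py -94.3 .36 .12 1
```

```text
[[10, -0.006, -0.013, 0, 0, 0, 0]]
[[10, -0.004, -0.014, 0, 0, 0, 0]]
[[10, -0.002, -0.014, 0, 0, 0, 0]]
```

Request:
{"op": "servo_tool", "data": {"rows": [[[10,-0.006,-0.013,0,0,0,0]]]}}

```text
time: 34.5
ee_pos: [0.6082, -0.1778, 0.3158]
tcp_rot: [0.867, 0.498, 0.005, 0.004]
force: [9.3, 0.8, 2.4]
finger_gap: 0.266
finger_force: 60.2
```

Request:
{"op": "servo_tool", "data": {"rows": [[[10,-0.004,-0.014,0,0,0,0]]]}}

```text
time: 34.58
ee_pos: [0.6021, -0.1765, 0.3158]
tcp_rot: [0.867, 0.498, 0.005, 0.005]
force: [9.6, -1.5, 2.0]
finger_gap: 0.262
finger_force: 60.2
```

Request:
{"op": "servo_tool", "data": {"rows": [[[10,-0.002,-0.014,0,0,0,0]]]}}

```text
time: 34.67
ee_pos: [0.5956, -0.1743, 0.3158]
tcp_rot: [0.867, 0.498, 0.005, 0.006]
force: [8.6, -2.1, 2.4]
finger_gap: 0.261
finger_force: 60.2
```

```bash
python3 - <<'E'
from h import *
o,R=st();tang(o["ee_pos"],o["force"])
E
```

```text
t 34.67 p [ 0.5956 -0.1743  0.3158] R [[0.504, 0.863, 0.014], [0.864, -0.504, -0.005], [0.003, 0.015, -1.0]] F [ 8.6 -2.1  2.4] gap 0.261 ff 60.21046578884125 q [-0.36  0.24  1.58  0.    1.3   0.17]
r 0.0585 phi -110.4 Frad -1.0 Ftan 8.8
```

Request:
{"op": "servo_tool", "data": {"rows": [[[45,0,0,0,0,0,0],[45,0,0,0,0,0,0],[45,0,0,-0.05,0,0,0],[45,0,0,-0.12,0,0,0],[45,0,0,-0.19,0,0,0],[45,0,0,-0.19,0,0,0],[45,0,0,-0.19,0,0,0]]]}}

```text
time: 35.25
ee_pos: [0.5923, -0.1733, 0.4107]
tcp_rot: [0.867, 0.498, 0.002, 0.002]
force: [-0.8, -0.3, -0.6]
finger_gap: 0.527
finger_force: 0.0
```

```bash
python3 - <<'E'
from h import *
plan([([.478,-.375,.30],-17,60)])
E
```

```text
t 35.25 p [ 0.5923 -0.1733  0.4107] R [[0.504, 0.864, 0.005], [0.864, -0.504, -0.002], [0.001, 0.006, -1.0]] F [-0.8 -0.3 -0.6] gap 0.527 ff 0.0 q [-0.35  0.19  1.46 -0.    1.49  0.17]
[60, -0.464, 0.005, 0.221, 0.012, 0.0, -0.463] rows 6.2
```

Request:
{"op": "servo_tool", "data": {"rows": [[[60,-0.464,0.005,0.221,0,0,-0.463],[60,-0.464,0.005,0.221,0,0,-0.463],[60,-0.464,0.005,0.221,0,0,-0.463],[60,-0.464,0.005,0.221,0,0,-0.463],[60,-0.464,0.005,0.221,0,0,-0.463],[60,-0.464,0.005,0.221,0,0,-0.463],[60,-0.464,0.005,0.221,0,0,-0.463],[60,-0.464,0.005,0.221,0,0,-0.463],[60,-0.464,0.005,0.221,0,0,-0.463]]]}}

```text
time: 36.0
ee_pos: [0.4758, -0.3738, 0.2953]
tcp_rot: [0.804, 0.594, 0.0, -0.002]
force: [0.4, 0.5, -0.9]
finger_gap: 0.704
finger_force: 0.0
```

```bash
python3 - <<'E'
from h import *
st()
f=crop("wrist",90,60,330,270,2.2,"w12.png")
E
```

```text
t 36.0 p [ 0.4758 -0.3738  0.2953] R [[0.294, 0.956, -0.002], [0.956, -0.294, 0.003], [0.002, -0.003, -1.0]] F [ 0.4  0.5 -0.9] gap 0.704 ff 0.0 q [-0.74  0.23  1.63  0.    1.28 -0.44]
```

View pics/w12.png

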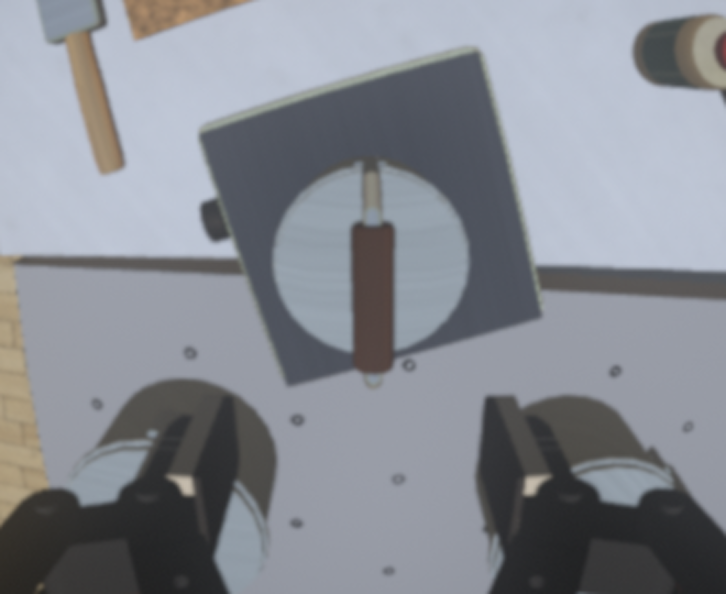

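The pot stands at the warmer's middle, with its bar from (373,223) to (374,372) and its middle near (373,297). The bar lies along the tool's x axis. The larger pots are well aside.

```bash
python3 - <<'E'
from h import *
f=grab_frame("wrist")
P=lambda x,y,z:at(f,(x+.5)/2.2-.5+90,(y+.5)/2.2-.5+60,z,True)
a,b=P(373,223,.169),P(374,372,.169);c=(a+b)/2;d=a-b;print(a,b,c,np.linalg.norm(d),np.degrees(np.arctan2(d[1],d[0])))
lid=[P(272,260,.119),P(470,260,.119),P(371,167,.119),P(371,354,.119)];print(np.mean(lid[:2],0),np.mean(lid[2:],0),np.linalg.norm(lid[0]-lid[1]))
m=c.copy();yaw=np.degrees(np.arctan2(d[1],d[0]))-90
plan([([c[0],c[1],.160],yaw,60)])
E
```

```text
[ 0.48884111 -0.35097253  0.169     ] [ 0.47073587 -0.41324897  0.169     ] [ 0.47978849 -0.38211075  0.169     ] 0.06485487499216551 73.78959182073388
[ 0.48068595 -0.37910619  0.119     ] [ 0.4799321 -0.3812798  0.119    ] 0.09592912953914774
t 36.1 p [ 0.4773 -0.3733  0.2972] R [[0.291, 0.957, 0.001], [0.957, -0.291, 0.0], [0.001, 0.001, -1.0]] F [ 0.5 -0.3  0.6] gap 0.7 ff 0.0 q [-0.74  0.23  1.63  0.    1.28 -0.44]
[60, -0.015, 0.01, 0.274, 0.001, -0.001, -0.025] rows 3.3
```

Request:
{"op": "servo_tool", "data": {"rows": [[[60,-0.015,0.01,0.08,0,0,-0.025],[60,-0.015,0.01,0.16,0,0,-0.025],[60,-0.015,0.01,0.22,0,0,-0.025],[60,-0.015,0.01,0.274,0,0,-0.025],[60,-0.015,0.01,0.274,0,0,-0.025],[2,-0.015,0.01,0.274,0,0,-0.025],[2,-0.015,0.01,0.274,0,0,-0.025],[2,-0.015,0.01,0.274,0,0,-0.025],[2,-0.015,0.01,0.274,0,0,-0.025],[2,-0.015,0.01,0.274,0,0,-0.025]]], "force": 110}}

```text
time: 36.93
ee_pos: [0.4801, -0.384, 0.1633]
tcp_rot: [0.8, 0.6, 0.0, 0.002]
force: [-1.8, 1.7, 6.4]
finger_gap: 0.174
finger_force: 107.3
```

Request:
{"op": "servo_tool", "data": {"rows": [[[2,0,0,-0.01,0,0,0],[2,0,0,-0.03,0,0,0],[2,0,0,-0.05,0,0,0],[2,0,0,-0.08,0,0,0],[2,0,0,-0.11,0,0,0],[2,0,0,-0.12,0,0,0],[2,0,0,-0.12,0,0,0],[2,0,0,-0.12,0,0,0]]]}}

```text
time: 37.6
ee_pos: [0.479, -0.383, 0.22]
tcp_rot: [0.8, 0.6, 0.0, 0.0]
force: [-0.1, 0.2, -4.7]
finger_gap: 0.172
finger_force: 107.7
```

```bash
python3 - <<'E'
from h import *
plan([([.441,-.154,.222],-16.2,2)],start=([.4798,-.3821,.220],-16.2))
st()
E
```

```text
[2, 0.416, -0.202, -0.004, 0.0, 0.0, 0.0] rows 5.5
t 37.6 p [ 0.479 -0.383  0.22 ] R [[0.28, 0.96, 0.0], [0.96, -0.28, -0.0], [-0.0, 0.0, -1.0]] F [-0.1  0.2 -4.7] gap 0.172 ff 107.73734092712402 q [-0.75  0.31  1.69  0.    1.14 -0.46]
```

Request:
{"op": "servo_tool", "data": {"rows": [[[2,0.015,-0.007,0,0,0,0],[2,0.05,-0.024,0,0,0,0],[2,0.1,-0.049,0,0,0,0],[2,0.16,-0.078,0,0,0,0],[2,0.22,-0.107,0,0,0,0],[2,0.28,-0.136,0,0,0,0],[2,0.335,-0.163,0,0,0,0],[2,0.38,-0.185,0,0,0,0],[2,0.405,-0.197,0,0,0,0],[2,0.418,-0.203,0,0,0,0]]]}}

```text
time: 38.43
ee_pos: [0.4386, -0.1515, 0.2187]
tcp_rot: [0.799, 0.601, -0.001, -0.001]
force: [-0.1, -0.3, -4.4]
finger_gap: 0.172
finger_force: 107.7
```

Request:
{"op": "servo_tool", "data": {"rows": [[[2,0,0,0,0,0,0],[2,0,0,0,0,0,0],[2,0,0,0,0,0,0]]]}}

```text
time: 38.68
ee_pos: [0.4407, -0.1552, 0.22]
tcp_rot: [0.8, 0.6, -0.0, 0.001]
force: [-0.9, -0.0, -5.3]
finger_gap: 0.173
finger_force: 107.7
```

```bash
python3 - <<'E'
from h import *
plan([([.441,-.154,.127],-16.2,2)])
# mat corners in wrist view by colour (partly hidden) 
f=grab_frame("wrist")
P=blob(f,(.44,-.155),.006,(8,70,60),(22,255,255),.12)
print(P.min(0),P.max(0))
t=grab_frame("top"); m=cv2.inRange(cv2.cvtColor(t["image"],cv2.COLOR_RGB2HSV),(8,60,60),(22,255,255))
u,v=proj(t,[.441,-.154,.006]).astype(int); m[:v-25]=0;m[v+25:]=0;m[:,:u-25]=0;m[:,u+25:]=0
ys,xs=np.nonzero(m);print(len(xs),[at(t,x,y,.006).round(4) for x,y in((xs.min(),(ys.min()+ys.max())/2),(xs.max(),(ys.min()+ys.max())/2),((xs.min()+xs.max())/2,ys.min()),((xs.min()+xs.max())/2,ys.max()))])
E
```

```text
t 38.68 p [ 0.4407 -0.1552  0.22  ] R [[0.281, 0.96, 0.001], [0.96, -0.281, -0.001], [-0.001, 0.001, -1.0]] F [-0.9 -0.  -5.3] gap 0.173 ff 107.7144205570221 q [-0.43  0.03  2.02 -0.    1.09 -0.15]
[2, 0.003, -0.0, 0.186, 0.003, 0.002, -0.004] rows 2.2
blob 5364 [ 439.9 -180. ] [187.9 136.6] 88.5
[ 0.37275523 -0.27346897  0.006     ] [ 0.51046586 -0.08469333  0.006     ]
1037 [array([ 0.4471, -0.0538,  0.006 ]), array([ 0.4415, -0.2445,  0.006 ]), array([ 0.5416, -0.1525,  0.006 ]), array([ 0.3492, -0.1458,  0.006 ])]
```

Request:
{"op": "servo_tool", "data": {"rows": [[[2,0.002,0.001,0.03,0,0,0],[2,0.002,0.001,0.075,0,0,0],[2,0.002,0.001,0.12,0,0,0],[2,0.002,0.001,0.15,0,0,0],[2,0.002,0.001,0.17,0,0,0],[2,0.002,0.001,0.18,0,0,0],[2,0.002,0.001,0.184,0,0,0],[2,0.002,0.001,0.184,0,0,0],[2,0.002,0.001,0.184,0,0,0]]]}}

```text
time: 39.53
ee_pos: [0.4409, -0.1537, 0.13]
tcp_rot: [0.8, 0.6, -0.001, -0.001]
force: [-5.3, 1.8, 7.7]
finger_gap: 0.176
finger_force: 109.3
```

Request:
{"op": "servo_tool", "data": {"rows": [[[40,0,0,0,0,0,0],[55,0,0,0,0,0,0],[55,0,0,0,0,0,0],[55,0,0,-0.05,0,0,0],[55,0,0,-0.12,0,0,0],[55,0,0,-0.2,0,0,0],[55,0,0,-0.28,0,0,0],[55,0,0,-0.36,0,0,0],[55,0,0,-0.36,0,0,0],[55,0,0,-0.36,0,0,0]]]}}

```text
time: 40.37
ee_pos: [0.4435, -0.1543, 0.312]
tcp_rot: [0.8, 0.6, 0.002, 0.004]
force: [-0.2, -0.1, -0.5]
finger_gap: 0.643
finger_force: 0.0
```

```bash
python3 - <<'E'
from h import *
o,R=st(); f=grab_frame("wrist")
# handle bar: dark reddish pixels near mat centre at z=.135
h=cv2.cvtColor(f["image"],cv2.COLOR_RGB2HSV)
u=fproj(f,[.441,-.154,.135]);print(u,h[int(u[1]),int(u[0])])
blob(f,(.441,-.154),.135,(0,50,20),(12,255,110),.05)
P=blob(f,(.441,-.155),.006,(8,70,60),(22,255,255),.1);print(P.min(0),P.max(0))
t=grab_frame("top"); cv2.imwrite("pics/topend.png",t["image"][:,:,::-1])
E
```

```text
t 40.37 p [ 0.4435 -0.1543  0.312 ] R [[0.28, 0.96, 0.009], [0.96, -0.28, -0.004], [-0.001, 0.01, -1.0]] F [-0.2 -0.1 -0.5] gap 0.643 ff 0.0 q [-0.43 -0.06  1.92  0.    1.28 -0.14]
[249.24462484 174.0051985 ] [ 7 51 90]
blob 366 [ 441.5 -140.3] [35.3 12.5] 73.7
blob 3189 [ 440.6 -154.2] [135.2 136.2] 88.3
[ 0.37110897 -0.22303445  0.006     ] [ 0.5104242  -0.08514703  0.006     ]
```

```bash
python3 -c "
from station import *
print(job_done())"
```

```text
the job is handed in; nothing more can be done
None
```

I handed the job in at about 40 s: four packs and the board are piled on the bed, which is pushed home, and the pot stands on the middle of the mat. The crank is about 1.5 rad past contact, judged only from the drag at the knob, and I did not look at the clamped pile afterwards.

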